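# Draw a freshly welded plate up to the stop with a pull hook

### The job

The welded plate is too hot to touch: take the pull hook by its wooden handle, pass its curved end through the plate's upright eye, and draw the plate back until its whole near edge is pulled up firmly, but without yanking it or tipping it up, against the face strip of the adjustable stop. Then let go of the hook, leaving it lying through the eye, the plate still flush with the stop. Leave the other things on the bench alone.

Things in the scene. Friction and masses are not known exactly. Their poses are not given: they have to be found in the camera images.
- hook: Loose pull hook lying flat, 0.18 to 0.29 kg: wooden handle 80 (x) x 24 (y) x 28 mm high, then a round steel bar, 8 diameter, ending in a curl. Origin: centre of the handle's underside; x along the handle to the curl, z up. The bar's axis lies 4 above the underside; it runs from x=40 y=0 to the curl's start at x=67 y=16. The curl's gap, where a ring enters, is on the -y side between tip and handle.
- hook_centre (a point): Centre of the hook's curl, at x=95 y=0 z=4 mm in the hook's frame. The curl's bar axis is a circle of radius 32 about it: from direction 150 degrees (from the hook's +x) through 90 and 0 (the bight) to the tip at -95 degrees.
- hook_bight (a point): Bar axis at the far end of the curl (x=+127 y=0 z=+4 mm in the hook's frame); this part bears on the eye when pulling along the handle (-x).
- hook_tip (a point): Bar axis at the round tip of the curl (x=92 y=-32 z=4 mm in the hook's frame).
- plate: Loose hot steel plate on the bench, 120 (x) x 110 (y) x 10 mm thick, 0.76 to 0.98 kg. Origin: centre of its underside; +x points away from the stop, z up. It carries the eye near its -x edge and a rib 8 x 80, up to 25 above the bench, at x=+45. Bench friction 3 to 8 N, unknown. At the start its near edge is 59 to 83 mm from the stop's origin, up to 0.18 rad askew.
- eye (a point): Centre of the plate's pull eye (plate x=-40 y=0 z=31 mm), axes as the plate's: rigid closed ring in the plate's x-z plane, hole along y, 17 inner and 29 mm outer diameter, on a short stem. With the curl's centre 32 mm from it on the -x side, the tip enters from +y as the hook turns about that centre, clockwise from above, from yaw about +125 degrees to 0 relative to the plate.
- edge (a point): Middle of the plate's near edge face (x=-60 y=0 z=+5 mm in the plate's frame).
- stop_bar: Adjustable stop fixed to the bench between robot and plate: a dark bar 20 (x) x 180 (y) x 14 high and before it a bright face strip 6 x 160 x 14. Origin: centre of the bar's underside, +x to the plate. The strip's face is 16 to 36 mm from the origin, set differently each time and not reported. Rigid. A firm pull-up is about 10 N above the sliding drag; a pull over 19 to 25 N tips the plate.
- brush: Bystander: loose wire brush lying on the bench.
- offcut: Bystander: loose upright steel offcut, 44 mm diameter, 45 high.
- tin: Bystander: loose open metal tin, 70 mm across, 50 high.

How it is judged:
On the way, in this order (a step that is already met when the one before it is completed fails the run):
1. the hook's bight is through the eye (distance between hook_bight and eye below 0.016 m and y of hook_tip in the frame of eye below -0.012 m and angle between the x axis of hook and the x axis of plate, either way round below 0.7 rad), for 0.1 s.
2. the hook, through the eye, pulls the plate flush against the stop with more than 6 N (all of step 1 and x of strip_c0 in the frame of plate between -0.066 and -0.06 m and angle between the x axis of plate and the x axis of stop_bar, either way round below 0.035 rad and angle between plate's own z axis and vertical below 0.04 rad and contact force between plate and stop_bar above 6 N), for 0.25 s.
At the end, for the whole second after the job is handed in: Plate flat, near edge within 3 mm of the stop bar's face and within 2 degrees of parallel; hook released and at rest through the eye (bight within 16 mm of the eye's centre, tip at least 12 mm out on the -y side), handle down (its origin below 30 mm) (distance between hook_bight and eye below 0.016 m and y of hook_tip in the frame of eye below -0.012 m and x of strip_c0 in the frame of plate between -0.066 and -0.06 m and angle between the x axis of plate and the x axis of stop_bar, either way round below 0.035 rad and angle between plate's own z axis and vertical below 0.04 rad and height (world z) of hook below 0.03 m and linear speed of hook below 0.02 m/s and linear speed of plate below 0.01 m/s and not (contact force between the fingers and hook above 0.2 N)); the robot touches nothing.
It fails at once if the plate is tipped up more than 3 degrees (angle between plate's own z axis and vertical above 0.055 rad).
It fails at once if the robot touches the hot plate (contact force between any of the fingers, the arm and plate above 0.5 N).
It fails at once if the hook yanks or jams on the plate with more than 35 N (contact force between hook and plate above 35 N).
It fails at once if the plate is pressed or knocked on the stop with more than 30 N (contact force between plate and stop_bar above 30 N).
It fails at once if a bystander is moved more than 20 mm (distance of any of brush, offcut, tin from where it was at the start of the episode above 0.02 m).
It also fails if it takes over 69 s, if anything falls off the work surface, if the arm or the gripper's body presses on something with over 40 N, if the wrist force passes 120 N, or if a joint passes its speed limit or range.

### The arm

A 6-joint arm with a two-finger parallel gripper is mounted at the origin on the work surface. World frame = base frame: x ahead of the robot, y to its left, z up, the work surface at z = 0. Lengths are in m, angles in rad, forces in N, time in s.
With the tool pointing down it reaches from about 0.425 to 0.95 m from the base axis. Payload 3.5 kg.
Tool frame: the origin (TCP) lies midway between the tips of the shut fingers; the grasp point (between the pads) lies 19 mm behind it (ctrl.hold_point_z is the distance from the TCP to the grasp point, in m); z points along the fingers, y is the line along which they close (so a half turn about z gives the same grasp; the last joint's range is limited). The gripper opens to 85 mm and grips with 20 to 120 N. Pads are 22 mm wide; open, the fingers measure 114 mm over their backs; the gripper's body (76 mm by 85 mm) begins 54 mm behind the grasp point. The pads swing forward as they close: fully open they stand 13 mm farther back than shut.
Start: joints at [1.063, 0.286, 1.577, -0, 1.279, -0.15], TCP at [0.236, 0.632, 0.194] pointing down, gripper open.
Joint ranges: [-2.77, 2.77], [-0.9, 2.22], [0.21, 2.48], [-1.53, 4.67], [0.24, 2.81], [-2.84, 2.84]. Speed limits (rad/s): [2.79, 2.79, 3.14, 3.14, 3.14, 3.14].

### API

Orientations are given as a unit quaternion [x, y, z, w].
In Python, from plant import readout, cams, sign_off, ctrl gives the robot as it stands. The module is installed in compiled form; this text tells all that it offers.
- The arm moves only by the tool step_arm, never from a script. Its argument "increments" is a list of rows, each a list of 2 entries, a list of its own where there are three numbers: the shift along the world's x, y, z in mm, then the turn, a rotation vector about the world's x, y, z in rad. In form: [[[x, y, z], [rx, ry, rz]], ...]. A call has 1 to 8 rows; each row shifts and turns the commanded pose from where the row before left it; what a row does not reach is not made up. A row lasts 1/12 s, in which the tool goes at most 41.7 mm and 7.16 degrees, less where a joint would pass 70% of its speed; a pose out of reach is approached as far as the arm can. A call is refused whole if a number of a shift passes 41.7 or a number of a turn 0.125, either way. A call with a gripper value outside its range is refused whole. "fingers" is the opening, from -1 (shut) to 1 (fully open), set as the call begins (left out, the last holds). The fingers move at their own pace and stop on an object; "grip_force" is the grip in N (left out, the last holds). Time passes only in rows, so rows that do not move let the fingers close. It gives the time, the measured TCP pose, the force, the opening and the grip force at its end, in the units of the state.
- readout.get_state(): the state, without advancing time (a new reading comes with each control period).
- cams.read_camera(name): name is "scene" or "top" or "wrist"; returns the picture (400x640x3 uint8, red, green, blue); there is no depth.
- cams.get_calibration(name): a dict with "fx", "fy", "cx", "cy" (pixels), "eye" and "rotation" of the camera in the world; the wrist camera has in their place "T_tool_cam" (4x4, takes a point from camera to tool coordinates, whose origin is the TCP and whose axes are the flange's). Camera axes: x right, y up, looking along -z (the intrinsics and any distortion apply to the point x, -y, -z); pixel columns grow to the right and rows downward; lengths in m; the calibration is good to about 2 mm. A picture is of the moment at which its call begins: read the wrist's pose just before it. get_calibration takes no time and is no camera call.
- sign_off(): hands the job in; it is judged then, once.
The state is a dict: "time": time; "qpos": joint angles; "dq": joint speeds; "joint_efforts": joint torques, N m; "eef_pos": TCP position; "tcp_rot": TCP orientation; "contact_force": force on the tool from outside, world axes, zero at the start; "wrist_torque": the same for the moment, N m; "opening": opening from 0.0 (shut) to 1.0 (fully open); "finger_force": force on a finger pad.
Only numpy, scipy, OpenCV 4.12 (cv2) and the standard library are available. Lean on these libraries where they do the work, as an engineer would, in place of code of your own. Each camera call takes 0.05 s, during which the arm holds its last target. There are 200 camera calls.

## Working session

There is one attempt and no reset: what is moved stays moved. The work goes in short steps, Python scripts to look and compute and a tool call to move; the robot and the scene stay as the last step left them, time stands still between calls to the robot, and variables do not carry over. Pictures are saved under pics/ and viewed, at most 10 in all, crops included, and the job is handed in when it is done.

Besides the shell and the picture viewer there is one more tool, called as name([rows], argument=value, ...), one row to a line, values as JSON. step_arm: Moves the arm, as the interface text tells. Its arguments: {"type":"object","properties":{"increments":{"type":"array","items":{"type":"array"}},"fingers":{"type":"number"},"grip_force":{"type":"number"}},"required":["increments"]}

```bash
mkdir -p pics
cat > h.py <<'E'
import numpy as np, cv2
from plant import readout, cams, sign_off, ctrl
from scipy.spatial.transform import Rotation as R
def cal(n):
    c=cams.get_calibration(n)
    if 'eye' in c: return c,np.array(c['eye']),np.array(c['rotation'])
    s=readout.get_state(); T=np.array(c['T_tool_cam']); Q=R.from_quat(s['tcp_rot']).as_matrix()
    return c,np.array(s['eef_pos'])+Q@T[:3,3],Q@T[:3,:3]
def ray(k,u,v):
    c,e,M=k; d=M@np.array([(u-c['cx'])/c['fx'],-(v-c['cy'])/c['fy'],-1.]); return e,d
def onz(k,u,v,z):
    e,d=ray(k,u,v); return e+d*(z-e[2])/d[2]
def two(r1,r2):
    (a,d),(b,f)=r1,r2; s=np.linalg.lstsq(np.stack([d,-f],1),b-a,rcond=None)[0]
    p,q=a+d*s[0],b+f*s[1]; return (p+q)/2,np.linalg.norm(p-q)
def proj(k,P):
    c,e,M=k; p=M.T@(np.array(P)-e); return c['cx']+c['fx']*p[0]/-p[2], c['cy']-c['fy']*p[1]/-p[2]
def snap(n,f):
    k=cal(n); im=cams.read_camera(n); cv2.imwrite('pics/'+f,im[:,:,::-1]); return k,im
E
python3 - <<'E'
from h import *
for n in('top','scene'):
    k,im=snap(n,n+'0.png'); print(n,k)
print(cams.get_calibration('wrist')); print(readout.get_state())
E
```

```text
top ({'fx': 381.492757119406, 'fy': 381.492757119406, 'cx': 315.04427031258206, 'cy': 197.26505787560671, 'eye': array([0.51358604, 0.01481215, 0.91358666]), 'rotation': array([ 0.02163801, -0.0467629 , -0.70159718,  0.7107084 ])}, array([0.51358604, 0.01481215, 0.91358666]), array([ 0.02163801, -0.0467629 , -0.70159718,  0.7107084 ]))
scene ({'fx': 386.46104989699563, 'fy': 386.46104989699563, 'cx': 320.29566120989375, 'cy': 204.29787143107856, 'eye': array([ 1.31908969, -0.17129011,  0.58514845]), 'rotation': array([0.35786158, 0.29584332, 0.54631443, 0.69710283])}, array([ 1.31908969, -0.17129011,  0.58514845]), array([0.35786158, 0.29584332, 0.54631443, 0.69710283]))
{'fx': 310.27470404972416, 'fy': 310.27470404972416, 'cx': 317.0081503846145, 'cy': 200.49283985158868, 'T_tool_cam': array([[-3.57031335e-04,  9.45785846e-01,  3.24790712e-01,
         8.35270654e-02],
       [ 9.99999631e-01,  8.38188646e-05,  8.55186115e-04,
        -8.61910229e-05],
       [ 7.81599335e-04,  3.24790898e-01, -9.45785526e-01,
        -1.80020595e-01],
       [ 0.00000000e+00,  0.00000000e+00,  0.00000000e+00,
         1.00000000e+00]])}
{'time': 0.1, 'qpos': array([ 1.06302059e+00,  2.87112874e-01,  1.57804711e+00,  3.55820155e-05,
        1.27859173e+00, -1.49982800e-01]), 'dq': array([-7.64845153e-05, -1.73009754e-03, -3.82121012e-03,  4.84163187e-04,
        9.57372644e-04,  6.92659045e-04]), 'joint_efforts': array([ 3.45040498e-04, -4.07295585e+01, -2.93698883e+01, -1.37223133e-04,
        3.40501261e-03, -2.57022657e-05]), 'eef_pos': array([0.23601   , 0.6316741 , 0.19305277]), 'tcp_rot': array([ 1.77948718e-01,  9.84039170e-01, -1.01617239e-03, -3.64788141e-04]), 'contact_force': array([ 1.02300772, -0.22770657,  0.5279795 ]), 'wrist_torque': array([-0.0521132 ,  0.00358693, -0.01764542]), 'finger_force': 0.0, 'opening': 0.9961568626840696}
```

Rotation is a quaternion; fix that, then view.

```bash
sed -i "s/np.array(c\['eye'\]),np.array(c\['rotation'\])/np.array(c['eye']),R.from_quat(c['rotation']).as_matrix()/" h.py; python3 -c "
import h;k=h.cal('top');print(h.onz(k,320,200,0),h.onz(k,420,200,0),h.onz(k,320,100,0))"
```

```text
[ 0.59608409 -0.02921512  0.        ] [ 0.59958586 -0.27247773  0.        ] [ 0.84402994 -0.02675972  0.        ]
```

View pics/top0.png

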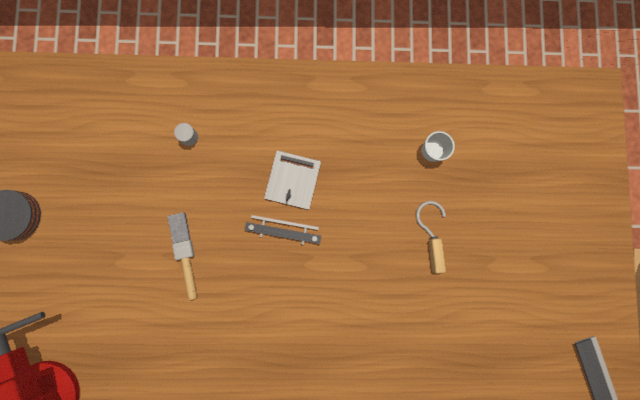

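View pics/scene0.png

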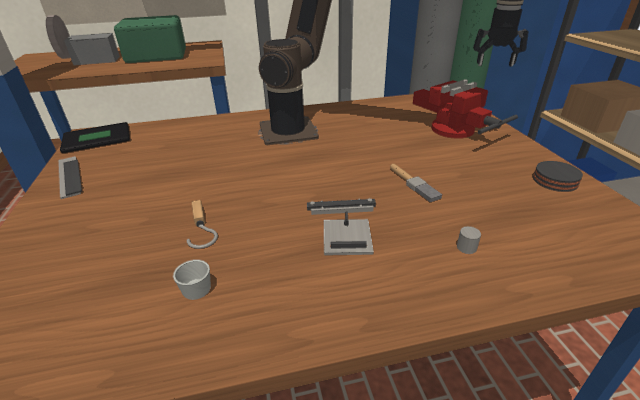

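The top view shows the hook's handle at (437,256) with its curl around (431,215), the plate at (293,180) with its eye near (288,196), and the strip at (285,222). The brush is left at (185,255), the offcut at (185,135) and the tin at (437,147). The scene view agrees. Next: rough numbers.

Run:
```python
from h import *
k=cal('top')
for n,u,v,z in [('handle back',439,272,.028),('handle front',435,239,.028),('curl c',431,215,.004),('eye',288,196,.031),('plate c',293,180,.01),('strip',285,222,.014),('tin',438,147,.05),('stop L',246,227,.014),('stop R',320,239,.014)]:
    print(n,onz(k,u,v,z).round(4))
im=cv2.imread('pics/top0.png')
cr=cv2.resize(im[135:285,230:460],None,fx=3.4,fy=3.4,interpolation=cv2.INTER_CUBIC); cv2.imwrite('pics/crop0.png',cr)
```

```text
handle back [ 0.43   -0.3055  0.028 ]
handle front [ 0.506  -0.2976  0.028 ]
curl c [ 0.5632 -0.2975  0.004 ]
eye [0.6015 0.0467 0.031 ]
plate c [0.6422 0.0362 0.01  ]
strip [0.5417 0.0533 0.014 ]
tin [ 0.7197 -0.3011  0.05  ]
stop L [0.529 0.144 0.014]
stop R [ 0.5029 -0.0295  0.014 ]
```

View pics/crop0.png

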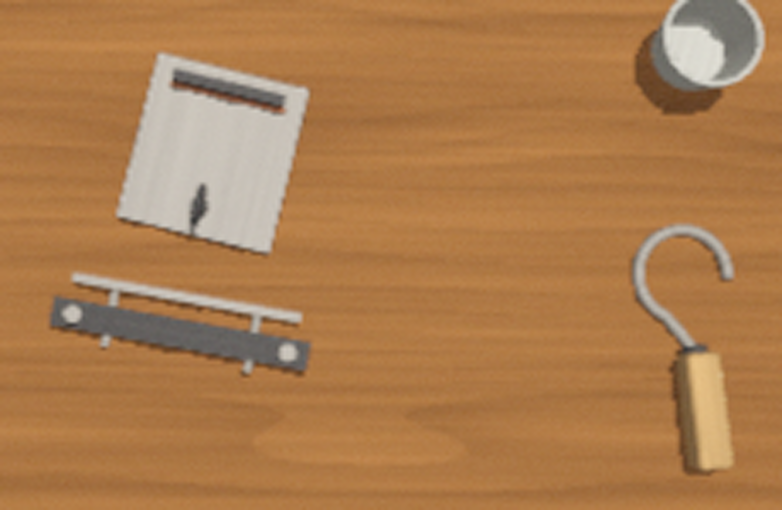

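step_arm([
  [[17,-21,2.5],[0,0,-0.112]],
  [[17,-21,2.5],[0,0,-0.112]],
  [[17,-21,2.5],[0,0,-0.112]],
  [[17,-21,2.5],[0,0,-0.112]],
  [[17,-21,2.5],[0,0,-0.112]],
  [[17,-21,2.5],[0,0,-0.112]],
  [[17,-21,2.5],[0,0,-0.112]],
  [[17,-21,2.5],[0,0,-0.112]],
])

```text
time: 0.77
eef_pos: [0.3727, 0.4629, 0.2138]
tcp_rot: [0.589, 0.808, -0.001, -0.0]
contact_force: [-0.2, 0.3, 0.7]
opening: 1.003
finger_force: 0.0
```

step_arm([
  [[17,-21,2.5],[0,0,-0.112]],
  [[17,-21,2.5],[0,0,-0.112]],
  [[17,-21,2.5],[0,0,-0.112]],
  [[17,-21,2.5],[0,0,-0.112]],
  [[17,-21,2.5],[0,0,-0.112]],
  [[17,-21,2.5],[0,0,-0.112]],
  [[17,-21,2.5],[0,0,-0.112]],
  [[17,-21,2.5],[0,0,-0.112]],
])

```text
time: 1.43
eef_pos: [0.5087, 0.295, 0.2338]
tcp_rot: [0.881, 0.473, -0.0, -0.0]
contact_force: [0.5, 0.4, -0.4]
opening: 1.001
finger_force: 0.0
```

step_arm([
  [[17,-21,2.5],[0,0,-0.112]],
  [[17,-21,2.5],[0,0,-0.112]],
  [[17,-21,2.5],[0,0,-0.112]],
  [[17,-21,2.5],[0,0,-0.112]],
  [[17,-21,2.5],[0,0,-0.112]],
  [[17,-21,2.5],[0,0,-0.112]],
  [[17,-21,2.5],[0,0,-0.112]],
  [[0,0,0],[0,0,-0.112]],
])

```text
time: 2.1
eef_pos: [0.6297, 0.1451, 0.2514]
tcp_rot: [0.999, 0.043, 0.0, 0.001]
contact_force: [0.3, -0.0, -0.5]
opening: 0.998
finger_force: 0.0
```

step_arm([
  [[0,0,0],[0,0,0]],
  [[0,0,0],[0,0,0]],
  [[0,0,0],[0,0,0]],
])

```text
time: 2.35
eef_pos: [0.6268, 0.1498, 0.2513]
tcp_rot: [0.999, 0.049, -0.001, -0.0]
contact_force: [-0.0, -0.1, -0.7]
opening: 1.0
finger_force: 0.0
```

Run:
```python
from h import *
import pickle
k,im=snap('wrist','w1.png'); pickle.dump(k,open('w1.pkl','wb')); print(k[1],readout.get_state()['dq'].round(3))
```

```text
[0.71012011 0.15790127 0.43123269] [ 0.003 -0.003 -0.002 -0.002 -0.001  0.009]
```

step_arm([
  [[0,-20,0],[0,0,0]],
  [[0,-20,0],[0,0,0]],
  [[0,-20,0],[0,0,0]],
  [[0,-20,0],[0,0,0]],
  [[0,-20,0],[0,0,0]],
  [[0,-20,0],[0,0,0]],
  [[0,-20,0],[0,0,0]],
  [[0,0,0],[0,0,0]],
])

```text
time: 3.07
eef_pos: [0.6271, 0.007, 0.2518]
tcp_rot: [0.999, 0.048, -0.0, 0.001]
contact_force: [0.2, 0.7, -0.2]
opening: 0.995
finger_force: 0.0
```

step_arm([
  [[0,0,0],[0,0,0]],
  [[0,0,0],[0,0,0]],
])

```text
time: 3.23
eef_pos: [0.6271, 0.0103, 0.2518]
tcp_rot: [0.999, 0.049, -0.0, -0.0]
contact_force: [0.9, 0.7, 0.2]
opening: 0.995
finger_force: 0.0
```

Run:
```python
from h import *
import pickle
k,im=snap('wrist','w2.png'); pickle.dump(k,open('w2.pkl','wb')); print(k[1],readout.get_state()['dq'].round(3))
a=cv2.imread('pics/w1.png'); cv2.imwrite('pics/w12.png',np.vstack([cv2.resize(a,(480,300)),cv2.resize(cv2.imread('pics/w2.png'),(480,300))]))
```

```text
[0.71033328 0.0182619  0.43185645] [ 0.005  0.    -0.003 -0.003 -0.001  0.002]
```

View pics/w12.png

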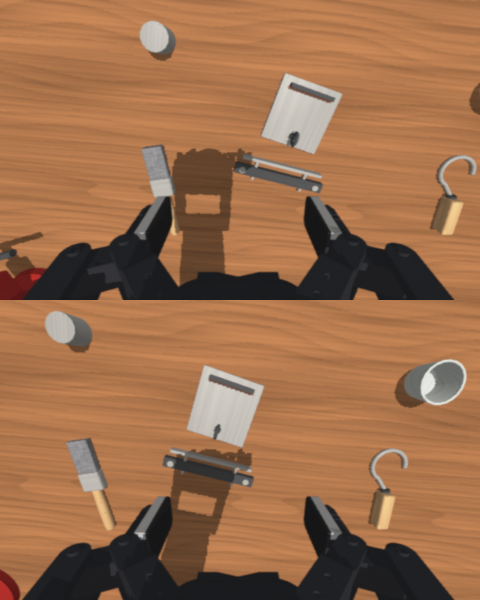

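Both wrist views show everything. In w2 (full-size pixels) the plate is around (300,140), the eye (289,175), the strip (280,208), the curl (517,225) and the handle (510,280). In w1 the plate is around (402,150) and the hook (605,250). Segment these and triangulate.

```bash
cat > seg.py <<'E'
from h import *
import pickle
K={'w1':pickle.load(open('w1.pkl','rb')),'w2':pickle.load(open('w2.pkl','rb')),'top':cal('top')}
IM={'w1':cv2.imread('pics/w1.png'),'w2':cv2.imread('pics/w2.png'),'top':cv2.imread('pics/top0.png')}
def comp(m,u,v,r=12):
    n,l,st,c=cv2.connectedComponentsWithStats(m.astype(np.uint8))
    w=l[v-r:v+r+1,u-r:u+r+1]; ids=[i for i in np.unique(w) if i]
    return (l==max(ids,key=lambda i:st[i,4])).astype(np.uint8)
def cnt(m): return max(cv2.findContours(m,cv2.RETR_EXTERNAL,cv2.CHAIN_APPROX_NONE)[0],key=cv2.contourArea)
def quad(m):
    h=cv2.convexHull(cnt(m)); e=.02
    q=h
    while len(q)>4: q=cv2.approxPolyDP(h,e*cv2.arcLength(h,True),True); e+=.005
    return q[:,0].astype(float)
E
python3 - <<'E'
from seg import *
P={'w1':(402,135),'w2':(300,130),'top':(293,172)}; H={'w1':(597,290),'w2':(510,285),'top':(437,256)}; C={'w1':(590,240),'w2':(497,225),'top':(418,215)}
S={'w1':(375,222),'w2':(270,205),'top':(285,222)}
out={}
for n in K:
    hsv=cv2.cvtColor(IM[n],cv2.COLOR_BGR2HSV).astype(int); s,v=hsv[...,1],hsv[...,2]
    for nm,d in(('P',P),('H',H),('C',C),('S',S)):
        u,w=d[n]; print(n,nm,IM[n][w,u],hsv[w,u])
    pm=comp((s<60)&(v>140),*P[n]); q=quad(pm); print(n,'plate',pm.sum(),q.tolist())
    dark=(cv2.fillPoly(np.zeros_like(pm),[cv2.convexHull(cnt(pm))],1)>0)&(v<120)
    nn,l,st,c=cv2.connectedComponentsWithStats(dark.astype(np.uint8)); print('  dark',[(st[i].tolist(),c[i].round(1).tolist()) for i in range(1,nn) if st[i,4]>8])
    cm=comp(s<70,*C[n],6); ys,xs=np.nonzero(cm); print('  curl',cm.sum(),xs.min(),xs.max(),ys.min(),ys.max())
    u,w=H[n]; 
    hm=comp((v>185)&(s>70),u,w); print('  handle',hm.sum(),cv2.minAreaRect(cnt(hm)))
    sm=comp((s<60)&(v>140),*S[n]); print('  strip',sm.sum(),cv2.minAreaRect(cnt(sm)))
    bm=comp((s<90)&(v<110),S[n][0],S[n][1]+10); print('  bar',bm.sum(),cv2.minAreaRect(cnt(bm)))
E
```

```text
w1 P [191 199 203] [ 20  15 203]
w1 H [117 168 212] [ 16 114 212]
w1 C [176 185 191] [ 18  20 191]
w1 S [187 194 198] [ 19  14 198]
w1 plate 6219 [[379.0, 98.0], [455.0, 125.0], [418.0, 204.0], [348.0, 181.0]]
  dark [([386, 110, 60, 26, 420], [415.0, 122.9]), ([383, 176, 16, 21, 218], [390.7, 185.1])]
  curl 746 583 634 207 265
  handle 685 ((603.9500122070312, 291.1500244140625), (15.811387062072754, 49.01530456542969), 18.43494987487793)
  strip 453 ((381.2940979003906, 226.82354736328125), (95.07395935058594, 10.671566009521484), 14.03624439239502)
  bar 1562 ((370.5983581542969, 235.5819549560547), (118.9286880493164, 15.975495338439941), 13.240520477294922)
w2 P [193 201 205] [ 20  15 205]
w2 H [140 200 239] [ 18 106 239]
w2 C [171 178 182] [ 19  15 182]
w2 S [50 68 93] [ 13 118  93]
w2 plate 6556 [[272.0, 87.0], [351.0, 114.0], [322.0, 195.0], [249.0, 172.0]]
  dark [([279, 100, 60, 26, 455], [307.9, 112.4]), ([284, 166, 10, 20, 107], [288.6, 174.9])]
  curl 697 493 543 198 257
  handle 698 ((517.3058471679688, 283.6235046386719), (20.391464233398438, 47.50777053833008), 12.528807640075684)Traceback (most recent call last):
  File "<stdin>", line 15, in <module>
  File "seg.py", line 8, in comp
    return (l==max(ids,key=lambda i:st[i,4])).astype(np.uint8)
               ~~~^^^^^^^^^^^^^^^^^^^^^^^^^^
ValueError: max() iterable argument is empty
```

```bash
cat > meas.py <<'E'
from seg import *
P={'w1':(402,135),'w2':(300,130),'top':(293,172)}; H={'w1':(597,290),'w2':(510,285),'top':(437,256)}; C={'w1':(590,240),'w2':(497,225),'top':(418,215)}
S={'w1':(375,222),'w2':(270,205),'top':(285,222)}
G={}
def order(q,k):  # corners by world: far-left, far-right, near-right, near-left
    w=np.array([onz(k,*p,.01)[:2] for p in q]); c=w.mean(0); a=np.arctan2(w[:,1]-c[1],w[:,0]-c[0]); i=np.argsort(-a)
    return q[i],w[i]
for n in K:
    k=K[n]; hsv=cv2.cvtColor(IM[n],cv2.COLOR_BGR2HSV).astype(int); s,v=hsv[...,1],hsv[...,2]
    q,w=order(quad(comp((s<60)&(v>140),*P[n])),k); G[n,'plate']=q
    ex=(w[0]+w[1]-w[2]-w[3])/2 if 0 else None
    print(n,'plate corners z=10',w.round(4).tolist(),'sides',np.linalg.norm(w-np.roll(w,-1,0),axis=1).round(4))
    ys,xs=np.nonzero(comp(s<70,*C[n],6)); p=np.array([onz(k,x,y,.004)[:2] for x,y in zip(xs,ys)])
    c0=onz(k,{'w1':612,'w2':520,'top':431}[n],{'w1':230,'w2':225,'top':215}[n],.004)[:2]
    for _ in range(20):
        d=np.linalg.norm(p-c0,axis=1); r=p[(abs(d-.032)<.008)&(p[:,0]>c0[0]-.01)]
        A=np.c_[2*r,np.ones(len(r))]; sol=np.linalg.lstsq(A,(r**2).sum(1),rcond=None)[0]; c0=sol[:2]
    print('  curl',c0.round(4),'r',np.sqrt(sol[2]+c0@c0).round(4), 'n',len(r)); 
    hm=comp((v>180)&(s>70)&(hsv[...,0]>12),*H[n])
    rc=cv2.minAreaRect(cnt(hm)); hq=cv2.boxPoints(rc); G[n,'h']=rc[0]; hw=onz(k,*rc[0],.028)[:2]; b=np.array([onz(k,*p,.028)[:2] for p in hq])
    print('  handle',hw.round(4),np.linalg.norm(b-np.roll(b,1,0),axis=1).round(4),'yaw to curl',np.arctan2(*(c0-hw)[::-1]).round(3),'dist',np.linalg.norm(c0-hw).round(4),'V',np.percentile(v[hm>0],[5,25,50,75,95]))
    try:
        sm=comp((s<60)&(v>140),*S[n]); sm=cv2.morphologyEx(sm,cv2.MORPH_OPEN,np.ones((2,2),np.uint8)); ys,xs=np.nonzero(sm)
        p=np.array([onz(k,x,y,.014)[:2] for x,y in zip(xs,ys)],np.float32); print('  strip z14',cv2.minAreaRect(p),len(p)); 
    except Exception as e: print('strip',e)
print('corners tri',*[ (two(ray(K[a],*G[a,'plate'][i]),ray(K[b],*G[b,'plate'][i]))[0].round(4).tolist()) for a,b in(('w1','w2'),) for i in range(4)])
for a,b in(('w1','w2'),('w1','top'),('w2','top')):
    z=lambda g:two(ray(K[a],*g(a)),ray(K[b],*g(b)))
    print(a,b,'handle',z(lambda n:G[n,'h']))
    e={'w1':(390.7,185.1),'w2':(288.6,174.9),'top':(288.3,196)}; print('  eye',z(lambda n:e[n]))
E
python3 meas.py
```

```text
w1 plate corners z=10 [[0.5992, 0.1029], [0.713, 0.0775], [0.6893, -0.0282], [0.5751, -0.002]] sides [0.1166 0.1084 0.1172 0.1076]
  curl [ 0.5629 -0.2976] r 0.0319 n 470
  handle [ 0.4664 -0.3197] [0.0565 0.0842 0.053  0.0864] yaw to curl 0.225 dist 0.0991 V [183.  216.5 233.  238.  242. ]
  strip z14 ((0.5345325469970703, 0.04356084764003754), (0.14237864315509796, 0.016550777480006218), 80.55575561523438) 453
w2 plate corners z=10 [[0.5992, 0.1025], [0.7135, 0.0761], [0.6903, -0.0287], [0.5756, -0.0022]] sides [0.1173 0.1074 0.1178 0.1073]
  curl [ 0.5631 -0.2973] r 0.0319 n 442
  handle [ 0.4675 -0.3222] [0.0591 0.0831 0.0556 0.0848] yaw to curl 0.255 dist 0.0988 V [182. 213. 232. 238. 242.]
strip max() iterable argument is empty
top plate corners z=10 [[0.6004, 0.1042], [0.7117, 0.0782], [0.6893, -0.0278], [0.5757, -0.0028]] sides [0.1143 0.1083 0.1163 0.1098]
  curl [ 0.5635 -0.2959] r 0.0315 n 152
  handle [ 0.4693 -0.3093] [0.0802 0.0309 0.0803 0.0306] yaw to curl 0.142 dist 0.0951 V [186. 210. 217. 223. 228.]
  strip z14 ((0.5335559248924255, 0.05272079259157181), (0.15551991760730743, 0.01739909127354622), 80.09263610839844) 202
corners tri [0.5989, 0.1027, 0.0088] [0.7133, 0.0767, 0.0057] [0.6898, -0.0288, 0.0086] [0.5752, -0.0022, 0.0095]
w1 w2 handle (array([ 0.46167897, -0.32973288,  0.01928104]), np.float64(0.0009670735808771041))
  eye (array([0.60374937, 0.04625574, 0.02505387]), np.float64(0.001110430568951267))
w1 top handle (array([ 0.47117029, -0.30673941,  0.0378934 ]), np.float64(0.003320598068780373))
  eye (array([0.60252256, 0.04602544, 0.02339527]), np.float64(0.0006755893806519716))
w2 top handle (array([ 0.47249298, -0.30844838,  0.03971077]), np.float64(0.008256603403653872))
  eye (array([0.60274675, 0.04654548, 0.01903898]), np.float64(0.00022066999438680683))
```

Run:
```python
from seg import *
H={'w1':(597,290),'w2':(510,285),'top':(437,256)}; G={}
for n in K:
    k=K[n]; hsv=cv2.cvtColor(IM[n],cv2.COLOR_BGR2HSV).astype(int); u,w=H[n]
    print(n,'bench',hsv[w,u-25],'handle',hsv[w,u])
    for vt in (150,225 if n!='top' else 205):
        m=((hsv[...,1]<130)&(hsv[...,1]>60)&(hsv[...,2]>vt)).astype(np.uint8)
        m=cv2.morphologyEx(m,cv2.MORPH_OPEN,np.ones((3,3),np.uint8)); m=comp(m,u,w)
        rc=cv2.minAreaRect(cnt(m)); b=np.array([onz(k,*p,.028)[:2] for p in cv2.boxPoints(rc)]); G[n,vt>150]=rc[0]
        c=np.array([.5631,-.2972]); hw=b.mean(0)
        print(vt,m.sum(),'c',hw.round(4),'sides',np.linalg.norm(b-np.roll(b,1,0),axis=1).round(4)[:2],'yaw to curl',np.arctan2(*(c-hw)[::-1]).round(3),'d',np.linalg.norm(c-hw).round(4), 'dir',[np.arctan2(*(b[i]-b[i-1])[::-1]).round(3) for i in range(2)])
for a,b in(('w1','w2'),('w1','top'),('w2','top')): print(a,b,two(ray(K[a],*G[a,True]),ray(K[b],*G[b,True])))
cv2.imwrite('pics/hc.png',np.hstack([cv2.resize(IM['w1'][190:330,540:640],(400,560),interpolation=cv2.INTER_CUBIC),cv2.resize(IM['w2'][180:320,460:560],(400,560),interpolation=cv2.INTER_CUBIC)]))
```

```text
w1 bench [ 13 146 191] handle [ 16 114 212]
150 735 c [ 0.4696 -0.305 ] sides [0.0281 0.0845] yaw to curl 0.083 d 0.0939 dir [np.float64(1.323), np.float64(0.105)]
225 498 c [ 0.4682 -0.3062] sides [0.0209 0.0767] yaw to curl 0.094 d 0.0954 dir [np.float64(1.316), np.float64(0.101)]
w2 bench [ 13 145 190] handle [ 18 106 239]
150 735 c [ 0.4697 -0.3053] sides [0.0265 0.0833] yaw to curl 0.087 d 0.0937 dir [np.float64(1.42), np.float64(0.103)]
225 509 c [ 0.4686 -0.3064] sides [0.02   0.0764] yaw to curl 0.097 d 0.0949 dir [np.float64(1.431), np.float64(0.115)]
top bench [ 14 152 171] handle [ 18 109 225]
150 341 c [ 0.4681 -0.3043] sides [0.0778 0.0241] yaw to curl 0.075 d 0.0953 dir [np.float64(0.094), np.float64(-1.452)]
205 264 c [ 0.468  -0.3052] sides [0.0737 0.0195] yaw to curl 0.084 d 0.0954 dir [np.float64(0.103), np.float64(-1.443)]
w1 w2 (array([ 0.46872417, -0.30722526,  0.02687222]), np.float64(0.0003761762332397286))
w1 top (array([ 0.46849174, -0.30574856,  0.02775851]), np.float64(0.0015176094461075034))
w2 top (array([ 0.46837798, -0.3064546 ,  0.02664913]), np.float64(0.0018452221640040678))
```

View pics/hc.png

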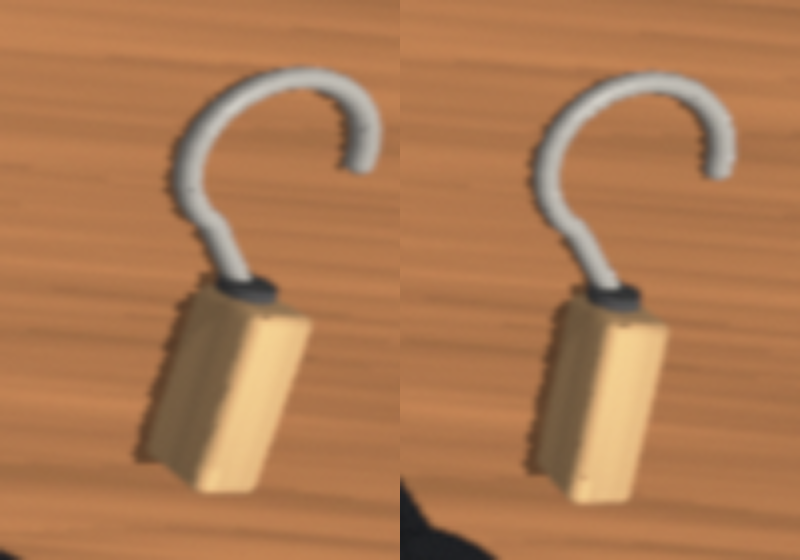

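The crops show the handle's bright top face cleanly. Handle top centre is (0.4685,-0.306,0.027), matching the 28 mm height. Yaw is 0.095 and the curl is 95 mm away, as given. I'll go above the grip point at hook x=+17.

step_arm([
  [[-14,-31.4,-10],[0,0,0]],
  [[-14,-31.4,-10],[0,0,0]],
  [[-14,-31.4,-10],[0,0,0]],
  [[-14,-31.4,-10],[0,0,0]],
  [[-14,-31.4,-10],[0,0,0]],
  [[-14,-31.4,-10],[0,0,0]],
  [[-14,-31.4,-10],[0,0,0]],
  [[-14,-31.4,-10],[0,0,0]],
], fingers=1, grip_force=60)

```text
time: 3.95
eef_pos: [0.5151, -0.242, 0.1716]
tcp_rot: [0.999, 0.049, 0.0, 0.0]
contact_force: [0.7, 0.7, 0.3]
opening: 0.998
finger_force: 0.0
```

step_arm([
  [[-14,-31.4,-10],[0,0,0]],
  [[-14,-31.4,-10],[0,0,0]],
  [[0,0,-15],[0,0,0]],
  [[0,0,-15],[0,0,0]],
  [[0,0,-15],[0,0,0]],
  [[0,0,-15],[0,0,0]],
  [[0,0,0],[0,0,0]],
  [[0,0,0],[0,0,0]],
])

```text
time: 4.62
eef_pos: [0.4873, -0.3034, 0.0911]
tcp_rot: [0.999, 0.049, -0.001, -0.001]
contact_force: [-0.4, 0.9, 0.6]
opening: 0.999
finger_force: 0.0
```

step_arm([
  [[-2,-1,-18],[0,0,0]],
  [[0,0,-18],[0,0,0]],
  [[0,0,-18],[0,0,0]],
  [[0,0,-17],[0,0,0]],
  [[0,0,-9],[0,0,0]],
  [[0,0,-7],[0,0,0]],
  [[0,0,0],[0,0,0]],
  [[0,0,0],[0,0,0]],
])

```text
time: 5.28
eef_pos: [0.486, -0.306, 0.0056]
tcp_rot: [0.999, 0.048, 0.0, 0.0]
contact_force: [-0.3, 0.5, 0.9]
opening: 1.0
finger_force: 0.0
```

step_arm([
  [[0,0,0],[0,0,0]],
  [[0,0,0],[0,0,0]],
  [[0,0,0],[0,0,0]],
  [[0,0,0],[0,0,0]],
  [[0,0,0],[0,0,0]],
  [[0,0,0],[0,0,0]],
  [[0,0,0],[0,0,0]],
  [[0,0,0],[0,0,0]],
], fingers=-1, grip_force=60)

```text
time: 5.95
eef_pos: [0.4853, -0.3058, 0.0048]
tcp_rot: [0.999, 0.048, -0.0, -0.0]
contact_force: [-0.2, -0.5, 0.2]
opening: -0.002
finger_force: 0.0
```

step_arm([
  [[0,0,0],[0,0,0]],
  [[0,0,0],[0,0,0]],
  [[0,0,0],[0,0,0]],
  [[0,0,0],[0,0,0]],
])

```text
time: 6.28
eef_pos: [0.4854, -0.3058, 0.0048]
tcp_rot: [0.999, 0.048, -0.0, -0.0]
contact_force: [0.4, -0.5, -0.5]
opening: 0.002
finger_force: 0.0
```

The fingers shut on nothing, so I'll look.

Run:
```python
from h import *
snap('wrist','w3.png'); snap('top','top1.png'); snap('scene','sc1.png')
a=cv2.imread('pics/w3.png'); b=cv2.imread('pics/top1.png')[190:310,360:500]; c=cv2.imread('pics/sc1.png')[140:280,120:280]
cv2.imwrite('pics/m1.png',np.hstack([cv2.resize(a,(400,250)),np.full((250,400,3),0,np.uint8)])); 
m=np.zeros((600,800,3),np.uint8); m[:250,:400]=cv2.resize(a,(400,250)); m[:300,400:]=cv2.resize(b,(400,300)) if 0 else cv2.resize(b,(400,343))[:300]; m[300:,400:]=cv2.resize(c,(400,350))[:300]; cv2.imwrite('pics/m1.png',m)
```

```text
(no output)
```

View pics/m1.png

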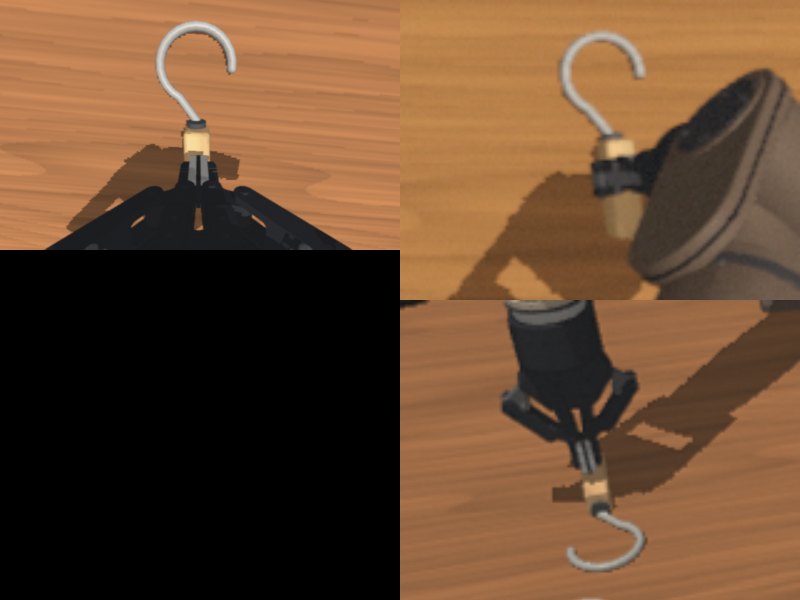

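The curl still lies in place and the handle stands in line with the fingers. The wrist inset shows the shut fingertips at about (197,155), i.e. (315,248) full size, on top of the handle. I'll check how far down the axis that tip is.

Run:
```python
from h import *
k=cal('wrist'); s=readout.get_state(); Q=R.from_quat(s['tcp_rot']).as_matrix(); print(ctrl.hold_point_z,[a for a in dir(ctrl) if a[0]!='_'],s['eef_pos'],s['opening'],s['finger_force'])
for z in(-.08,-.04,-.019,0,.01,.02): print(z,np.round(proj(k,np.array(s['eef_pos'])+Q@[0,0,z]),1))
im=cv2.imread('pics/w3.png')[170:330,230:400]; cv2.imwrite('pics/w3c.png',cv2.resize(im,(680,600),interpolation=cv2.INTER_CUBIC))
```

```text
0.0187 ['Unreachable', 'hold_point_z'] [ 0.48534279 -0.30576052  0.00482606] 0.004802604725872244 0.0
-0.08 [316.6 319.5]
-0.04 [316.6 266.1]
-0.019 [316.6 247. ]
0 [316.6 233.1]
0.01 [316.6 226.8]
0.02 [316.6 221. ]
```

View pics/w3c.png

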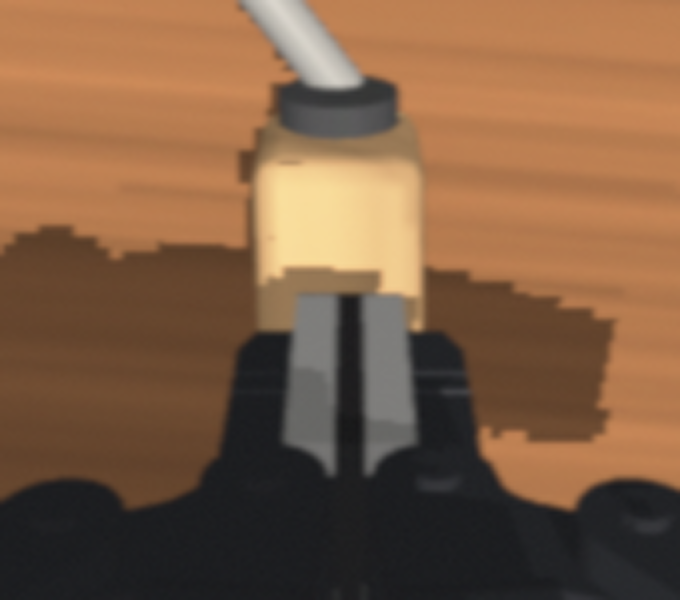

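Run:
```python
from h import *
c=cams.get_calibration('wrist'); T=np.array(c['T_tool_cam']); k=(c,T[:3,3],T[:3,:3])
for y in (.002,.0425):
  for x in(-.011,0,.011):
    print(y,x,[(z,np.round(proj(k,[x,y,z])).astype(int).tolist(),np.round(proj(k,[x,-y,z])).astype(int).tolist()) for z in(-.05,-.04,-.03,-.02,-.013,0)])
im=cv2.imread('pics/w2.png'); g=cv2.cvtColor(im,cv2.COLOR_BGR2HSV)
m=((g[...,1]<50)&(g[...,2]>60)).astype(np.uint8); m[:245]=0
n,l,st,ce=cv2.connectedComponentsWithStats(m)
for i in range(1,n):
    if st[i,4]>60:
        q=cv2.boxPoints(cv2.minAreaRect(cnt)) if 0 else cv2.boxPoints(cv2.minAreaRect(np.argwhere(l==i)[:,::-1].astype(np.float32))); print(st[i],q.round().tolist())
```

```text
0.002 -0.011 [(-0.05, [321, 296], [313, 296]), (-0.04, [320, 284], [313, 284]), (-0.03, [320, 274], [313, 274]), (-0.02, [320, 265], [313, 265]), (-0.013, [320, 259], [313, 259]), (0, [320, 249], [314, 249])]
0.002 0 [(-0.05, [321, 277], [312, 277]), (-0.04, [320, 266], [313, 266]), (-0.03, [320, 256], [313, 256]), (-0.02, [320, 248], [313, 248]), (-0.013, [320, 242], [313, 242]), (0, [320, 233], [313, 233])]
0.002 0.011 [(-0.05, [321, 257], [312, 257]), (-0.04, [321, 247], [313, 247]), (-0.03, [320, 238], [313, 238]), (-0.02, [320, 230], [313, 230]), (-0.013, [320, 225], [313, 225]), (0, [320, 217], [313, 217])]
0.0425 -0.011 [(-0.05, [402, 296], [231, 296]), (-0.04, [397, 284], [236, 285]), (-0.03, [393, 274], [240, 274]), (-0.02, [389, 265], [244, 265]), (-0.013, [387, 259], [247, 259]), (0, [382, 249], [251, 249])]
0.0425 0 [(-0.05, [404, 277], [229, 277]), (-0.04, [399, 266], [234, 266]), (-0.03, [395, 256], [239, 257]), (-0.02, [390, 248], [243, 248]), (-0.013, [388, 242], [245, 242]), (0, [383, 233], [250, 233])]
0.0425 0.011 [(-0.05, [407, 257], [227, 257]), (-0.04, [401, 247], [232, 247]), (-0.03, [396, 238], [237, 238]), (-0.02, [392, 230], [241, 230]), (-0.013, [389, 225], [244, 225]), (0, [385, 217], [249, 217])]
[108 245  34  11 277] [[108.0, 245.0], [141.0, 245.0], [141.0, 255.0], [108.0, 255.0]]
[178 262  43  58 760] [[176.0, 314.0], [204.0, 255.0], [220.0, 263.0], [192.0, 322.0]]
[414 262  42  58 766] [[414.0, 263.0], [430.0, 255.0], [457.0, 314.0], [442.0, 322.0]]
```

Run:
```python
from h import *
k=cal('scene')
for z in(0,.005,.028,.035,.045,.055,.08): print(z,np.round(proj(k,[.485,-.306,z]),1),np.round(proj(cal('top'),[.485,-.306,z]),1))
im=cv2.imread('pics/sc1.png')[180:230,170:220]; cv2.imwrite('pics/s1c.png',cv2.resize(im,(600,600),interpolation=cv2.INTER_CUBIC))
```

```text
0 [198.5 221. ] [434.5 247.7]
0.005 [198.1 219.4] [435.3 247.7]
0.028 [196.2 212. ] [438.7 248.1]
0.035 [195.6 209.7] [439.8 248.2]
0.045 [194.8 206.4] [441.4 248.4]
0.055 [193.9 203.1] [443.  248.5]
0.08 [191.8 194.5] [447.2 248.9]
```

View pics/s1c.png

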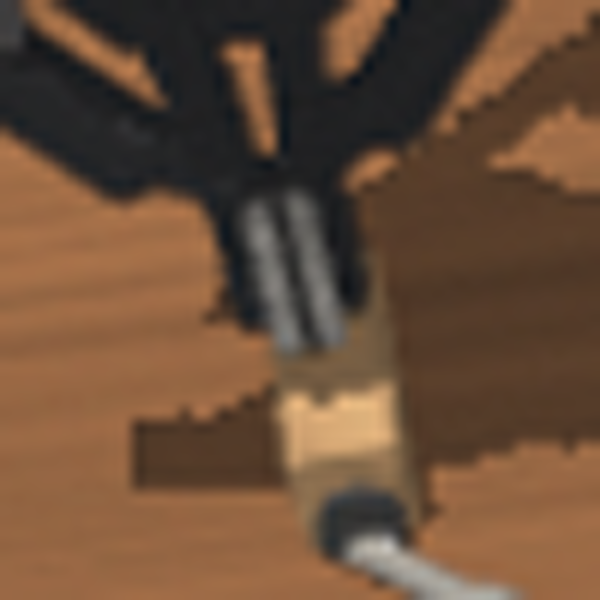

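The scene crop puts the fingertips at about (196,209), and the wrist view agrees. Shut, they stand some 37 mm behind the reported TCP, so they closed about 10 mm above the handle and nothing moved. I'll reopen and go lower in small steps, watching the force.

step_arm([
  [[0,1,0],[0,0,0]],
  [[0,0,0],[0,0,0]],
  [[0,0,0],[0,0,0]],
  [[0,0,0],[0,0,0]],
  [[0,0,0],[0,0,0]],
  [[0,0,0],[0,0,0]],
  [[0,0,0],[0,0,0]],
], fingers=1)

```text
time: 7.02
eef_pos: [0.4854, -0.3048, 0.0048]
tcp_rot: [0.999, 0.048, 0.0, -0.0]
contact_force: [-0.5, 0.1, 0.3]
opening: 0.975
finger_force: 0.0
```

step_arm([
  [[0,0,-5],[0,0,0]],
  [[0,0,-5],[0,0,0]],
  [[0,0,-4],[0,0,0]],
  [[0,0,-4],[0,0,0]],
  [[0,0,0],[0,0,0]],
  [[0,0,0],[0,0,0]],
])

```text
time: 7.52
eef_pos: [0.485, -0.3045, -0.0138]
tcp_rot: [0.999, 0.048, -0.0, -0.0]
contact_force: [-0.7, 0.4, 0.3]
opening: 1.003
finger_force: 0.0
```

step_arm([
  [[0,0,-4],[0,0,0]],
  [[0,0,-4],[0,0,0]],
  [[0,0,-4],[0,0,0]],
  [[0,0,-4],[0,0,0]],
  [[0,0,0],[0,0,0]],
  [[0,0,0],[0,0,0]],
])

```text
time: 8.02
eef_pos: [0.4851, -0.3045, -0.0296]
tcp_rot: [0.999, 0.048, -0.0, -0.0]
contact_force: [-0.4, 0.7, -0.2]
opening: 1.001
finger_force: 0.0
```

step_arm([
  [[0,0,0],[0,0,0]],
  [[0,0,0],[0,0,0]],
  [[0,0,0],[0,0,0]],
  [[0,0,0],[0,0,0]],
  [[0,0,0],[0,0,0]],
  [[0,0,0],[0,0,0]],
  [[0,0,0],[0,0,0]],
  [[0,0,0],[0,0,0]],
], fingers=-1, grip_force=60)

```text
time: 8.68
eef_pos: [0.4857, -0.3051, -0.0287]
tcp_rot: [0.999, 0.048, 0.0, 0.0]
contact_force: [0.0, -0.1, 2.7]
opening: 0.264
finger_force: 61.0
```

Gripped: opening 0.264 is about 22 mm and the force is 61 N. Now lift 84 mm, then travel and turn the hook +1.93 rad to stand over the eye.

step_arm([
  [[0,0,6],[0,0,0]],
  [[0,0,14],[0,0,0]],
  [[0,0,16],[0,0,0]],
  [[0,0,16],[0,0,0]],
  [[0,0,16],[0,0,0]],
  [[0,0,16],[0,0,0]],
  [[0,0,0],[0,0,0]],
])

```text
time: 9.27
eef_pos: [0.487, -0.3061, 0.0581]
tcp_rot: [0.999, 0.048, 0.002, 0.002]
contact_force: [1.2, 0.3, -1.7]
opening: 0.265
finger_force: 60.6
```

step_arm([
  [[7.6,18,0],[0,0,0.12]],
  [[7.6,18,0],[0,0,0.12]],
  [[7.6,18,0],[0,0,0.12]],
  [[7.6,18,0],[0,0,0.12]],
  [[7.6,18,0],[0,0,0.12]],
  [[7.6,18,0],[0,0,0.12]],
  [[7.6,18,0],[0,0,0.12]],
  [[7.6,18,0],[0,0,0.12]],
])

```text
time: 9.93
eef_pos: [0.5454, -0.1593, 0.0533]
tcp_rot: [0.862, 0.506, -0.001, -0.001]
contact_force: [-0.1, 0.1, -2.0]
opening: 0.264
finger_force: 60.5
```

step_arm([
  [[7.6,18,0],[0,0,0.12]],
  [[7.6,18,0],[0,0,0.12]],
  [[7.6,18,0],[0,0,0.12]],
  [[7.6,18,0],[0,0,0.12]],
  [[7.6,18,0],[0,0,0.12]],
  [[7.6,18,0],[0,0,0.12]],
  [[7.6,18,0],[0,0,0.12]],
  [[7.6,18,0],[0,0,0.12]],
])

```text
time: 10.6
eef_pos: [0.6062, -0.0156, 0.0531]
tcp_rot: [0.531, 0.847, -0.0, -0.001]
contact_force: [0.6, 0.4, -2.6]
opening: 0.266
finger_force: 60.5
```

step_arm([
  [[0,0,0],[0,0,0]],
  [[0,0,0],[0,0,0]],
  [[0,0,0],[0,0,0]],
  [[0,0,0],[0,0,0]],
])

```text
time: 10.93
eef_pos: [0.6063, -0.0174, 0.0541]
tcp_rot: [0.534, 0.845, -0.0, -0.001]
contact_force: [-0.3, -0.2, -1.5]
opening: 0.266
finger_force: 60.6
```

Run:
```python
from h import *
import pickle
k,im=snap('wrist','w4.png'); pickle.dump(k,open('w4.pkl','wb')); s=readout.get_state(); print(s['eef_pos'],s['tcp_rot'],s['opening'])
snap('top','top2.png'); snap('scene','sc2.png')
a=cv2.imread('pics/w4.png'); b=cv2.imread('pics/top2.png')[120:270,200:360]
cv2.imwrite('pics/m2.png',np.vstack([cv2.resize(a,(480,300)),cv2.resize(b,(480,300))]))
```

```text
[ 0.60640921 -0.01755561  0.05434495] [ 5.34414075e-01  8.45222703e-01 -2.51319050e-04 -3.40040640e-04] 0.26847016954593533
```

View pics/m2.png

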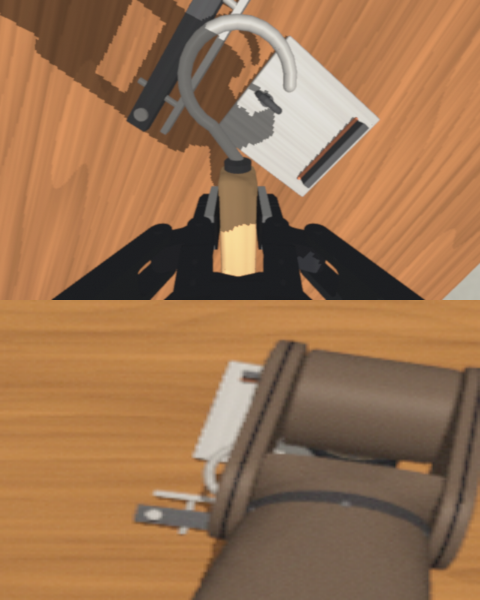

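The wrist view (scaled 3/4) shows the curl over the plate, with its tip at (290,85) and the eye at (267,98) inside the gap, as intended. Next I measure the curl in the tool frame, including its height.

```bash
cat > curl.py <<'E'
from h import *
import pickle,sys
def hookpose(s,gx=.017,dz=.0287):  # predicted hook frame from tcp
    Q=R.from_quat(s['tcp_rot']).as_matrix(); a=np.arctan2(Q[1,0],Q[0,0]); u=np.array([np.cos(a),np.sin(a),0]); w=np.array([-u[1],u[0],0])
    return np.array(s['eef_pos'])-gx*u+[0,0,dz],u,w,a
def edgefit(im,k,o,u,w,zs,ang):
    g=cv2.GaussianBlur(im,(3,3),0).astype(float)
    res=[]
    for t in np.radians(ang):
        # scan radially on the plane z=zs, use gray-likeness: low saturation & edges
        rr=np.arange(.018,.046,.0005); pr=[]
        for r in rr:
            P=o+u*(.095+r*np.cos(t))+w*r*np.sin(t); P=np.array([P[0],P[1],zs]); x,y=proj(k,P)
            pr.append(cv2.remap(g.astype(np.float32),np.float32([[x]]),np.float32([[y]]),cv2.INTER_LINEAR)[0,0])
        res.append((t,rr,np.array(pr)))
    return res
E
python3 - <<'E'
from curl import *
k=pickle.load(open('w4.pkl','rb')); s=readout.get_state(); o,u,w,a=hookpose(s); print('hook o',o,'yaw',a,'curl c',o+.095*u,'zbar',o[2]+.004)
im=cv2.imread('pics/w4.png')
A=range(-90,151,15); pts=[]
for t,rr,p in edgefit(im,k,o,u,w,o[2]+.004,A):
    sat=(p.max(1)-p.min(1))/p.max(1); b=sat<.25
    # longest run of low sat nearest 32
    runs=[];i=0
    while i<len(b):
        if b[i]:
            j=i
            while j+1<len(b) and b[j+1]: j+=1
            runs.append((rr[i]*1e3,rr[j]*1e3)); i=j+1
        else: i+=1
    print(round(np.degrees(t)),[(x.round(1),y.round(1)) for x,y in runs])
E
```

```text
hook o [ 0.61397165 -0.03288222  0.08338223] yaw 2.0142000998383573 curl c [0.57321507 0.05293095 0.08338223] zbar 0.0873822326743108
-90 [(np.float64(18.0), np.float64(45.5))]
-75 [(np.float64(18.0), np.float64(45.5))]
-60 [(np.float64(18.5), np.float64(40.0))]
-45 [(np.float64(27.5), np.float64(34.5))]
-30 [(np.float64(27.5), np.float64(35.0))]
-15 [(np.float64(27.5), np.float64(35.0))]
0 [(np.float64(28.0), np.float64(42.0))]
15 [(np.float64(25.0), np.float64(35.5)), (np.float64(40.5), np.float64(43.5))]
30 [(np.float64(21.0), np.float64(26.0)), (np.float64(28.5), np.float64(45.5))]
45 [(np.float64(19.5), np.float64(24.0)), (np.float64(28.5), np.float64(45.0))]
60 [(np.float64(19.0), np.float64(23.5)), (np.float64(28.5), np.float64(44.5))]
75 [(np.float64(20.5), np.float64(25.0)), (np.float64(28.5), np.float64(45.5))]
90 [(np.float64(23.5), np.float64(45.5))]
105 [(np.float64(29.0), np.float64(37.0)), (np.float64(42.0), np.float64(45.5))]
120 [(np.float64(29.0), np.float64(36.5)), (np.float64(45.0), np.float64(45.5))]
135 [(np.float64(29.0), np.float64(36.5))]
150 [(np.float64(29.0), np.float64(37.0))]<stdin>:6: RuntimeWarning: invalid value encountered in divide
```

Run:
```python
import numpy as np
th=2.0211-.08*np.arange(29); p=-77.4*np.c_[np.cos(th),np.sin(th)]; q=p.round(1); d=np.diff(q,axis=0).round(1)
for i in range(0,28,8): print([[[float(x),float(y),0],[0,0,-.08]] for x,y in d[i:i+8]])
```

```text
[[[-5.7, -2.5, 0], [0, 0, -0.08]], [[-5.8, -2.0, 0], [0, 0, -0.08]], [[-6.0, -1.5, 0], [0, 0, -0.08]], [[-6.1, -1.0, 0], [0, 0, -0.08]], [[-6.2, -0.6, 0], [0, 0, -0.08]], [[-6.2, -0.1, 0], [0, 0, -0.08]], [[-6.2, 0.5, 0], [0, 0, -0.08]], [[-6.1, 0.9, 0], [0, 0, -0.08]]]
[[[-6.0, 1.4, 0], [0, 0, -0.08]], [[-5.9, 1.9, 0], [0, 0, -0.08]], [[-5.7, 2.3, 0], [0, 0, -0.08]], [[-5.6, 2.8, 0], [0, 0, -0.08]], [[-5.2, 3.3, 0], [0, 0, -0.08]], [[-5.0, 3.6, 0], [0, 0, -0.08]], [[-4.7, 4.1, 0], [0, 0, -0.08]], [[-4.4, 4.3, 0], [0, 0, -0.08]]]
[[[-4.0, 4.8, 0], [0, 0, -0.08]], [[-3.6, 5.0, 0], [0, 0, -0.08]], [[-3.2, 5.3, 0], [0, 0, -0.08]], [[-2.7, 5.6, 0], [0, 0, -0.08]], [[-2.3, 5.7, 0], [0, 0, -0.08]], [[-1.9, 5.9, 0], [0, 0, -0.08]], [[-1.3, 6.1, 0], [0, 0, -0.08]], [[-0.9, 6.1, 0], [0, 0, -0.08]]]
[[[-0.4, 6.2, 0], [0, 0, -0.08]], [[0.1, 6.2, 0], [0, 0, -0.08]], [[0.6, 6.1, 0], [0, 0, -0.08]], [[1.1, 6.1, 0], [0, 0, -0.08]]]
```

step_arm([
  [[1.5,1.1,0],[0,0,0]],
  [[0,0,-10],[0,0,0]],
  [[0,0,-14],[0,0,0]],
  [[0,0,-14],[0,0,0]],
  [[0,0,-10],[0,0,0]],
  [[0,0,-8],[0,0,0]],
  [[0,0,0],[0,0,0]],
  [[0,0,0],[0,0,0]],
])

```text
time: 11.75
eef_pos: [0.6077, -0.0155, -0.0024]
tcp_rot: [0.534, 0.846, -0.0, -0.001]
contact_force: [0.3, 0.3, -1.6]
opening: 0.263
finger_force: 60.5
```

Run:
```python
from curl import *
k,im=snap('wrist','w5.png'); pickle.dump(k,open('w5.pkl','wb')); s=readout.get_state(); o,u,w,a=hookpose(s); print(s['eef_pos'],a,'zbar',o[2]+.004,s['contact_force'])
hsv=cv2.cvtColor(cv2.imread('pics/w5.png'),cv2.COLOR_BGR2HSV).astype(int)
# tip direction & eye: dark blob near predicted eye
E=np.array([.6054,.0461]); 
for z in(.045,.031,.016): print(z,np.round(proj(k,[*E,z]),1))
x,y=map(int,proj(k,[*E,.031])); m=np.zeros(hsv.shape[:2],np.uint8); m[y-35:y+35,x-35:x+35]=hsv[y-35:y+35,x-35:x+35,2]<90
n,l,st,c=cv2.connectedComponentsWithStats(m); print([(st[i].tolist(),c[i].round(1).tolist()) for i in range(1,n) if st[i,4]>15])
```

```text
[ 0.60858002 -0.01566109 -0.00133754] 2.015805366366493 zbar 0.03136245773082407 [ 0.41254584 -0.02772185 -2.04311816]
0.045 [373.4 159.4]
0.031 [368.4 153.5]
0.016 [363.9 148.3]
[([344, 132, 48, 43, 567], [363.1, 148.5])]
```

The eye blob sits exactly where predicted, and the bar is at z≈31 mm. Start the turn.

step_arm([
  [[-6.2,-3.0,0],[0,0,-0.08]],
  [[-5.8,-2.0,0],[0,0,-0.08]],
  [[-6.0,-1.5,0],[0,0,-0.08]],
  [[-6.1,-1.0,0],[0,0,-0.08]],
  [[-6.2,-0.6,0],[0,0,-0.08]],
  [[-6.2,-0.1,0],[0,0,-0.08]],
  [[-6.2,0.5,0],[0,0,-0.08]],
  [[-6.1,0.9,0],[0,0,-0.08]],
])

```text
time: 12.47
eef_pos: [0.5604, -0.0227, 0.0001]
tcp_rot: [0.774, 0.633, 0.001, 0.001]
contact_force: [-0.5, -0.6, -1.5]
opening: 0.266
finger_force: 60.6
```

step_arm([
  [[0,0,0],[0,0,0]],
  [[0,0,0],[0,0,0]],
])

```text
time: 12.63
eef_pos: [0.5604, -0.0226, -0.0002]
tcp_rot: [0.772, 0.636, 0.001, 0.001]
contact_force: [0.0, -0.4, -1.6]
opening: 0.266
finger_force: 60.5
```

Run:
```python
from curl import *
k,im=snap('wrist','w6.png'); s=readout.get_state(); o,u,w,a=hookpose(s); c=o+.095*u-.0005*u+.0008*w; print(s['eef_pos'],a,'C',c,'zbar',o[2]+.004,s['contact_force'],s['wrist_torque'])
```

```text
[ 5.60609253e-01 -2.26213866e-02 -2.86717314e-04] 1.3777555462061892 C [0.57469203 0.05359256 0.02841328] zbar 0.03241328268638791 [-0.61777938 -0.15933873 -1.33715282] [-0.09000827 -0.01953119  0.00878967]
```

step_arm([
  [[-6.2,1.2,-0.5],[0,0,-0.08]],
  [[-5.9,1.9,-0.5],[0,0,-0.08]],
  [[-5.7,2.3,0],[0,0,-0.08]],
  [[-5.6,2.8,0],[0,0,-0.08]],
  [[-5.2,3.3,0],[0,0,-0.08]],
  [[-5.0,3.6,0],[0,0,-0.08]],
  [[-4.7,4.1,0],[0,0,-0.08]],
  [[-4.4,4.3,0],[0,0,-0.08]],
])

```text
time: 13.35
eef_pos: [0.5176, 0.001, -0.0017]
tcp_rot: [0.934, 0.358, 0.001, 0.0]
contact_force: [-0.2, -0.2, -2.0]
opening: 0.268
finger_force: 60.6
```

step_arm([
  [[0,0,0],[0,0,0]],
  [[0,0,0],[0,0,0]],
])

```text
time: 13.52
eef_pos: [0.5176, 0.001, -0.0018]
tcp_rot: [0.932, 0.361, 0.0, 0.0]
contact_force: [0.3, -0.2, -1.2]
opening: 0.266
finger_force: 60.6
```

Run:
```python
from curl import *
k,im=snap('wrist','w7.png'); s=readout.get_state(); o,u,w,a=hookpose(s); c=o+.095*u-.0005*u+.0008*w; print(s['eef_pos'],a,'C',c,'zbar',o[2]+.004,s['contact_force'],s['wrist_torque'])
```

```text
[ 0.51776646  0.00087624 -0.00176894] 0.7386097037592879 C [0.57453176 0.05364546 0.02693106] zbar 0.030931060518993067 [ 0.17829341 -0.12616901 -0.89033647] [-0.01231964  0.04566776  0.03534157]
```

step_arm([
  [[-4.0,4.8,0],[0,0,-0.08]],
  [[-3.6,5.0,0],[0,0,-0.08]],
  [[-3.2,5.3,0],[0,0,-0.08]],
  [[-2.7,5.6,0],[0,0,-0.08]],
  [[-2.3,5.7,0],[0,0,-0.08]],
  [[-1.9,5.9,0],[0,0,-0.08]],
  [[-1.3,6.1,0],[0,0,-0.08]],
  [[-0.9,6.1,0],[0,0,-0.08]],
])

```text
time: 14.23
eef_pos: [0.4977, 0.0455, -0.0019]
tcp_rot: [0.999, 0.047, 0.0, 0.0]
contact_force: [-1.0, 0.3, -1.4]
opening: 0.265
finger_force: 60.6
```

step_arm([
  [[-0.4,6.2,0],[0,0,-0.08]],
  [[0.1,6.2,0],[0,0,-0.08]],
  [[0.6,6.1,0],[0,0,-0.08]],
  [[0.9,4.6,0],[0,0,-0.06]],
  [[0,0,0],[0,0,0]],
  [[0,0,0],[0,0,0]],
])

```text
time: 14.73
eef_pos: [0.4988, 0.0685, -0.002]
tcp_rot: [0.995, -0.1, 0.0, 0.0]
contact_force: [1.0, -0.6, -1.7]
opening: 0.266
finger_force: 60.5
```

Run:
```python
from curl import *
k,im=snap('wrist','w8.png'); s=readout.get_state(); o,u,w,a=hookpose(s); c=o+.095*u-.0005*u+.0008*w; print(s['eef_pos'],s['qpos'],a,'C',c,'bight',c+.032*u,'zbar',o[2]+.004,s['contact_force'],s['wrist_torque'])
b=cv2.imread('pics/w8.png'); cv2.imwrite('pics/w8v.png',b)
```

```text
[ 0.4986712   0.06841382 -0.00204766] [-6.54370466e-02  1.71866909e-01  2.11781713e+00 -1.12899669e-04
  8.51541010e-01  1.70714051e+00] -0.20170686223245704 C [0.57476024 0.0536711  0.02665234] bight [0.60611148 0.04726016 0.02665234] zbar 0.03065233921732459 [ 0.67989312  0.23663786 -2.21887782] [-0.0119321   0.01152096 -0.0714699 ]
```

View pics/w8v.png

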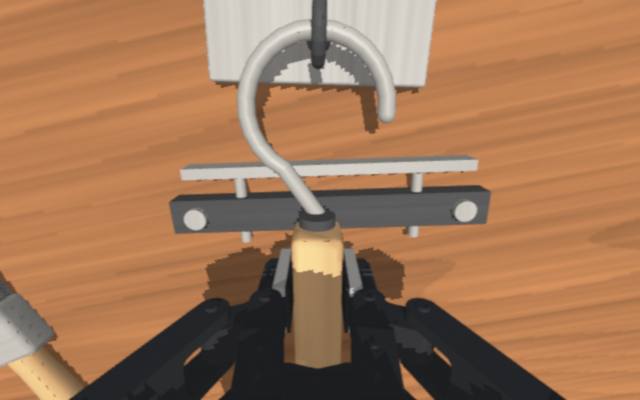

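The hook is through the eye: the bight is at (320,30) with the ring at (319,40) around it, the tip is at (388,115) on the -y side, and the strip runs (181,172)-(476,160). Now the remaining gap and the stop's angle, numerically.

Run:
```python
from curl import *
k=cal('wrist'); im=cv2.imread('pics/w8.png'); hsv=cv2.cvtColor(im,cv2.COLOR_BGR2HSV).astype(int); low=(hsv[...,1]<60)&(hsv[...,2]>120)
def line(cols,rows,z,last):
    p=[]
    for x in cols:
        r=np.nonzero(low[rows[0]:rows[1],x])[0]
        if len(r): p.append(onz(k,x,rows[0]+(r[-1] if last else r[0])+(.5 if last else -.5),z)[:2])
    p=np.array(p); vx,vy,x0,y0=cv2.fitLine(p.astype(np.float32),cv2.DIST_HUBER,0,.01,.01).ravel(); 
    if vy<0: vx,vy=-vx,-vy
    return np.array([x0,y0]),np.arctan2(-vx,vy),p
pe,pa,_=line([*range(215,235),*range(400,424)],(40,100),.010,True)
se,sa,sp=line([*range(184,240),*range(300,470)],(145,200),.014,False)
print('plate edge',pe,pa,'strip face',se,sa,'ends',sp[0],sp[-1]); n=np.array([np.cos(sa),np.sin(sa)])
c=np.array([.6444,.0372]); 
for y in(-.055,0,.055):
    q=c+R.from_euler('z',pa).as_matrix()[:2,:2]@[-.06,y]; print('gap',y,(q-se)@n)
```

```text
plate edge [0.5833216  0.04077901] -0.2307639 strip face [0.5435571  0.03109907] -0.16799948 ends [0.55838454 0.12912156] [ 0.53357033 -0.02163948]
gap -0.055 0.035071378279471474
gap 0 0.038521155630182
gap 0.055 0.04197093298089264
```

step_arm([
  [[-1,0.2,0],[0,0,0]],
  [[-1,0.2,0],[0,0,0]],
  [[-1,0.1,0],[0,0,0]],
  [[-1,0.2,0],[0,0,0]],
  [[-1,0.2,0],[0,0,0]],
  [[-1,0.1,0],[0,0,0]],
  [[-1,0.2,0],[0,0,0]],
  [[-1,0.2,0],[0,0,0]],
])

```text
time: 15.45
eef_pos: [0.4915, 0.0698, -0.0017]
tcp_rot: [0.995, -0.102, 0.002, 0.0]
contact_force: [3.9, -2.6, -4.1]
opening: 0.269
finger_force: 60.3
```

step_arm([
  [[-1,0.2,0],[0,0,0]],
  [[-1,0.2,0],[0,0,0]],
  [[-1,0.1,0],[0,0,0]],
  [[-1,0.2,0],[0,0,0]],
  [[-1,0.2,0],[0,0,0]],
  [[-1,0.1,0],[0,0,0]],
  [[-1,0.2,0],[0,0,0]],
  [[-1,0.2,0],[0,0,0]],
])

```text
time: 16.12
eef_pos: [0.4828, 0.0714, -0.0019]
tcp_rot: [0.995, -0.102, 0.001, -0.0]
contact_force: [5.0, -1.9, -3.4]
opening: 0.264
finger_force: 60.3
```

```bash
cat > st.py <<'E'
from curl import *
f=[];t=[]
for i in range(3):
    cams.read_camera('wrist'); s=readout.get_state(); f.append(s['contact_force']); t.append(s['wrist_torque'])
o,u,w,a=hookpose(s); c=o+.0945*u+.0008*w; n=np.array([.986,-.167])
print('f',np.mean(f,0).round(2),'t',np.mean(t,0).round(2),'tcp',s['eef_pos'].round(4),'yaw',a.round(3),'bight',(c+.032*u).round(4),'bight from face',((c+.032*u)[:2]-[.5436,.0311])@n)
k,im=snap('wrist','now.png'); im=cv2.imread('pics/now.png'); hsv=cv2.cvtColor(im,cv2.COLOR_BGR2HSV).astype(int)
low=((hsv[...,1]<60)&(hsv[...,2]>120))
def prof(x): # runs of bright low-sat along the column
    r=np.nonzero(low[:230,x])[0]; g=np.split(r,np.nonzero(np.diff(r)>1)[0]+1); return [(int(q[0]),int(q[-1])) for q in g if len(q)>2]
for x in(215,230,405,420): print(x,prof(x))
E
python3 st.py
```

```text
f [ 4.95 -0.65 -2.79] t [-0.16 -0.62 -0.01] tcp [ 0.4826  0.0715 -0.0019] yaw -0.204 bight [0.5899 0.0501 0.0268] bight from face 0.042530459965692144
215 [(0, 69), (135, 149)]
230 [(0, 69), (134, 150)]
405 [(0, 73), (128, 141)]
420 [(0, 73), (127, 162), (198, 205)]
```

step_arm([
  [[-2,0.3,0],[0,0,0]],
  [[-2,0.3,0],[0,0,0]],
  [[-2,0.4,0],[0,0,0]],
  [[-2,0.3,0],[0,0,0]],
  [[-2,0.4,0],[0,0,0]],
  [[-2,0.3,0],[0,0,0]],
  [[-2,0.3,0],[0,0,0]],
  [[-2,0.4,0],[0,0,0]],
])

```text
time: 16.98
eef_pos: [0.4668, 0.0741, -0.0019]
tcp_rot: [0.995, -0.102, 0.001, -0.0]
contact_force: [5.3, -0.8, -2.8]
opening: 0.266
finger_force: 60.4
```

step_arm([
  [[-1,0.2,0],[0,0,0]],
  [[-1,0.2,0],[0,0,0]],
  [[-1,0.1,0],[0,0,0]],
  [[-1,0.2,0],[0,0,0]],
])

```text
time: 17.32
eef_pos: [0.4628, 0.0748, -0.0019]
tcp_rot: [0.995, -0.102, 0.001, -0.0]
contact_force: [5.2, -0.6, -3.2]
opening: 0.27
finger_force: 60.4
```

```bash
python3 st.py
```

```text
f [ 5.21 -0.61 -2.33] t [-0.15 -0.73  0.  ] tcp [ 0.4626  0.0748 -0.002 ] yaw -0.204 bight [0.5699 0.0534 0.0267] bight from face 0.022241945734461786
215 [(0, 70), (96, 108)]
230 [(0, 70), (96, 131)]
405 [(0, 72), (89, 101)]
420 [(0, 72), (88, 124), (162, 175)]
```

step_arm([
  [[-0.5,0.1,0],[0,0,0]],
  [[-0.5,0.1,0],[0,0,0]],
  [[-0.5,0.1,0],[0,0,0]],
  [[-0.5,0.1,0],[0,0,0]],
  [[-0.5,0.1,0],[0,0,0]],
  [[-0.5,0.1,0],[0,0,0]],
  [[-0.5,0.1,0],[0,0,0]],
  [[-0.5,0.1,0],[0,0,0]],
])

```text
time: 18.18
eef_pos: [0.4588, 0.0756, -0.002]
tcp_rot: [0.995, -0.102, 0.001, 0.0]
contact_force: [5.3, -0.1, -1.7]
opening: 0.266
finger_force: 60.4
```

```bash
python3 st.py
```

```text
f [ 5.11 -1.27 -2.71] t [-0.2  -0.78  0.01] tcp [ 0.4587  0.0756 -0.002 ] yaw -0.204 bight [0.5661 0.0542 0.0267] bight from face 0.018303517972192054
215 [(0, 70), (88, 100)]
230 [(0, 70), (87, 124)]
405 [(0, 72), (80, 93)]
420 [(0, 72), (80, 116), (155, 168)]
```

step_arm([
  [[-0.5,0.1,0],[0,0,0]],
  [[-0.5,0.1,0],[0,0,0]],
  [[-0.5,0.1,0],[0,0,0]],
  [[-0.5,0.1,0],[0,0,0]],
])

```text
time: 18.72
eef_pos: [0.4568, 0.076, -0.0019]
tcp_rot: [0.995, -0.102, 0.001, -0.0]
contact_force: [5.0, -1.3, -3.1]
opening: 0.261
finger_force: 60.4
```

```bash
python3 st.py
```

```text
f [ 4.63 -0.86 -2.13] t [-0.13 -0.77  0.01] tcp [ 0.4566  0.076  -0.002 ] yaw -0.204 bight [0.564  0.0546 0.0267] bight from face 0.016231830354776038
215 [(0, 70), (83, 96)]
230 [(0, 70), (83, 120)]
405 [(0, 72), (75, 88)]
420 [(0, 72), (75, 112), (151, 165)]
```

step_arm([
  [[-0.5,0.1,0],[0,0,0]],
  [[-0.5,0.1,0],[0,0,0]],
  [[-0.5,0.1,0],[0,0,0]],
  [[-0.5,0.1,0],[0,0,0]],
])

```text
time: 19.25
eef_pos: [0.4555, 0.0762, -0.0018]
tcp_rot: [0.995, -0.102, 0.001, 0.0]
contact_force: [6.3, -1.8, -4.4]
opening: 0.265
finger_force: 60.3
```

```bash
python3 st.py
```

```text
f [ 7.22 -0.81 -3.04] t [-0.2 -0.9 -0. ] tcp [ 0.4553  0.0763 -0.0019] yaw -0.204 bight [0.5627 0.0549 0.0268] bight from face 0.01487930552408382
215 [(0, 70), (80, 93)]
230 [(0, 70), (80, 117)]
405 [(0, 86)]
420 [(0, 109), (149, 162)]
```

step_arm([
  [[-0.5,0.1,0],[0,0,0]],
  [[-0.5,0.1,0],[0,0,0]],
  [[-0.5,0.1,0],[0,0,0]],
])

```text
time: 19.7
eef_pos: [0.454, 0.0767, -0.0018]
tcp_rot: [0.995, -0.102, 0.001, -0.0]
contact_force: [7.1, -0.2, -4.4]
opening: 0.264
finger_force: 60.3
```

```bash
python3 st.py
```

```text
f [ 7.23 -0.41 -3.38] t [-0.04 -0.98  0.1 ] tcp [ 0.4539  0.0767 -0.0018] yaw -0.204 bight [0.5613 0.0553 0.0269] bight from face 0.0133761562704079
215 [(0, 74), (76, 90)]
230 [(0, 73), (76, 114)]
405 [(0, 82)]
420 [(0, 106), (146, 159)]
```

step_arm([
  [[-0.4,0.1,0],[0,0,0]],
  [[-0.4,0.1,0],[0,0,0]],
  [[-0.4,0.1,0],[0,0,0]],
])

```text
time: 20.15
eef_pos: [0.4533, 0.077, -0.0017]
tcp_rot: [0.995, -0.102, 0.002, -0.0]
contact_force: [8.4, -0.6, -4.9]
opening: 0.266
finger_force: 60.2
```

```bash
python3 st.py
```

```text
f [ 8.75 -0.93 -5.22] t [-0.02 -1.12  0.11] tcp [ 0.4533  0.077  -0.0017] yaw -0.204 bight [0.5607 0.0556 0.027 ] bight from face 0.012775590947934254
215 [(0, 89)]
230 [(0, 112)]
405 [(0, 81)]
420 [(0, 105), (145, 158)]
```

step_arm([
  [[-0.5,0.1,-0.1],[0,0,0]],
  [[-0.5,0.1,-0.1],[0,0,0]],
  [[-0.5,0.1,-0.1],[0,0,0]],
])

```text
time: 20.6
eef_pos: [0.4534, 0.077, -0.0016]
tcp_rot: [0.995, -0.102, 0.004, -0.0]
contact_force: [13.3, -1.7, -7.7]
opening: 0.269
finger_force: 59.9
```

```bash
python3 st.py
```

```text
f [12.11 -1.93 -6.9 ] t [-0.14 -1.53  0.12] tcp [ 0.4534  0.077  -0.0016] yaw -0.204 bight [0.5608 0.0556 0.0271] bight from face 0.012863954921346996
215 [(0, 89)]
230 [(0, 112)]
405 [(0, 81)]
420 [(0, 105), (145, 158)]
```

step_arm([
  [[0,0,-0.4],[0,0,0]],
  [[-0.3,0,-0.4],[0,0,0]],
  [[-0.4,0.1,0],[0,0,0]],
  [[0,0,0],[0,0,0]],
  [[0,0,0],[0,0,0]],
  [[0,0,0],[0,0,0]],
])

```text
time: 21.3
eef_pos: [0.4535, 0.077, -0.002]
tcp_rot: [0.995, -0.102, 0.005, -0.0]
contact_force: [11.9, -2.1, -6.5]
opening: 0.267
finger_force: 60.0
```

```bash
python3 st.py
```

```text
f [12.62 -1.88 -5.85] t [-0.14 -1.69  0.13] tcp [ 0.4534  0.077  -0.002 ] yaw -0.204 bight [0.5608 0.0556 0.0267] bight from face 0.012860232153259946
215 [(0, 89)]
230 [(0, 112)]
405 [(0, 81)]
420 [(0, 105), (145, 158)]
```

step_arm([
  [[-0.4,0.1,-0.2],[0,0,0]],
  [[-0.4,0.1,-0.2],[0,0,0]],
  [[-0.4,0.1,0],[0,0,0]],
  [[0,0,0],[0,0,0]],
  [[0,0,0],[0,0,0]],
  [[0,0,0],[0,0,0]],
])

```text
time: 22.0
eef_pos: [0.4535, 0.0771, -0.002]
tcp_rot: [0.995, -0.102, 0.006, -0.0]
contact_force: [15.0, -0.6, -7.0]
opening: 0.267
finger_force: 59.8
```

```bash
python3 st.py
```

```text
f [14.62 -2.42 -8.3 ] t [-0.24 -1.93  0.08] tcp [ 0.4535  0.0771 -0.002 ] yaw -0.204 bight [0.5609 0.0557 0.0267] bight from face 0.01293877216293977
215 [(0, 89)]
230 [(0, 113)]
405 [(0, 81)]
420 [(0, 105), (145, 158)]
```

That's about 14.8 N horizontally, 9.5 N above the sliding drag, held over 0.5 s with the plate flush. Unload gently now.

step_arm([
  [[0.8,-0.2,0],[0,0,0]],
  [[0.8,-0.2,0],[0,0,0]],
  [[0.8,-0.1,0],[0,0,0]],
  [[0.8,-0.2,0],[0,0,0]],
  [[0.8,-0.1,0],[0,0,0]],
  [[0.8,-0.2,0],[0,0,0]],
  [[0,0,0],[0,0,0]],
])

```text
time: 22.78
eef_pos: [0.4532, 0.0768, -0.0034]
tcp_rot: [0.995, -0.102, 0.0, -0.0]
contact_force: [3.8, -0.0, -1.0]
opening: 0.265
finger_force: 60.8
```

```bash
python3 st.py
```

```text
f [ 4.56 -0.49  0.38] t [-0.07 -0.81  0.07] tcp [ 0.4533  0.0768 -0.0035] yaw -0.204 bight [0.5607 0.0553 0.0252] bight from face 0.012777355413595376
215 [(0, 88)]
230 [(0, 113)]
405 [(0, 81)]
420 [(0, 105), (146, 159)]
```

step_arm([
  [[0.7,-0.1,0],[0,0,0]],
  [[0.7,-0.2,0],[0,0,0]],
  [[0.7,-0.1,0],[0,0,0]],
  [[0.7,-0.2,0],[0,0,0]],
  [[0,0,0],[0,0,0]],
])

```text
time: 23.4
eef_pos: [0.4542, 0.0762, -0.0045]
tcp_rot: [0.995, -0.102, -0.002, 0.0]
contact_force: [1.1, -0.1, -0.4]
opening: 0.271
finger_force: 60.7
```

step_arm([
  [[0.5,-0.1,-1.4],[-0.0026,-0.0127,0]],
  [[0.5,-0.1,-1.4],[-0.0026,-0.0127,0]],
  [[0.5,-0.1,-1.4],[-0.0026,-0.0127,0]],
  [[0.5,-0.1,-1.4],[-0.0026,-0.0127,0]],
  [[0,0,0],[0,0,0]],
])

```text
time: 23.82
eef_pos: [0.4564, 0.0759, -0.0101]
tcp_rot: [0.994, -0.102, 0.025, 0.003]
contact_force: [0.8, -0.7, -1.4]
opening: 0.268
finger_force: 60.6
```

```bash
python3 st.py; python3 -c "
from h import *
Q=R.from_quat(readout.get_state()['tcp_rot']).as_matrix();print(Q[:,0],Q[:,2])"
```

```text
f [ 0.55  0.31 -1.29] t [ 0.02  0.08 -0.01] tcp [ 0.4576  0.0758 -0.0093] yaw -0.204 bight [0.565  0.0544 0.0194] bight from face 0.017164776844594255
215 [(0, 96)]
230 [(0, 120), (160, 164)]
405 [(0, 88)]
420 [(0, 88), (90, 112), (153, 167)]
[ 0.97792038 -0.20248052  0.05170469] [ 0.05065368 -0.01037268 -0.99866241]
```

step_arm([
  [[0.5,-0.1,-1.4],[-0.0026,-0.0127,0]],
  [[0.5,-0.1,-1.4],[-0.0026,-0.0127,0]],
  [[0.5,-0.1,-1.4],[-0.0026,-0.0127,0]],
  [[0,0,0],[0,0,0]],
])

```text
time: 24.35
eef_pos: [0.4582, 0.0756, -0.0142]
tcp_rot: [0.994, -0.102, 0.045, 0.005]
contact_force: [-0.9, 0.0, -2.1]
opening: 0.262
finger_force: 60.6
```

step_arm([
  [[0.5,-0.1,-1.4],[-0.0026,-0.0127,0]],
  [[0.5,-0.1,-1.4],[-0.0026,-0.0127,0]],
  [[0,0,-1],[0,0,0]],
  [[0,0,-1],[0,0,0]],
  [[0,0,0],[0,0,0]],
  [[0,0,0],[0,0,0]],
])

```text
time: 24.85
eef_pos: [0.4604, 0.0752, -0.0182]
tcp_rot: [0.993, -0.102, 0.058, 0.006]
contact_force: [-0.1, -0.4, -2.1]
opening: 0.263
finger_force: 60.6
```

```bash
python3 st.py; python3 -c "
from h import *
Q=R.from_quat(readout.get_state()['tcp_rot']).as_matrix();print(Q[:,0],Q[:,2])"
```

```text
f [ 0.44 -0.23 -1.89] t [0.01 0.11 0.02] tcp [ 0.4604  0.0752 -0.0182] yaw -0.204 bight [0.5678 0.0538 0.0105] bight from face 0.020096676489313667
215 [(0, 97)]
230 [(0, 97), (99, 122), (164, 178)]
405 [(0, 90)]
420 [(0, 89), (159, 171)]
[ 0.97253538 -0.2014816   0.1165337 ] [ 0.11417397 -0.02333462 -0.99318669]
```

step_arm([
  [[0.5,-0.1,-1.4],[-0.0026,-0.0127,0]],
  [[0.2,0,-0.7],[-0.0013,-0.0063,0]],
  [[0,0,-0.5],[0,0,0]],
  [[0,0,0],[0,0,0]],
  [[0,0,0],[0,0,0]],
], grip_force=20)

```text
time: 25.47
eef_pos: [0.4612, 0.0752, -0.0207]
tcp_rot: [0.992, -0.102, 0.068, 0.007]
contact_force: [-0.1, -0.2, 0.0]
opening: 0.265
finger_force: 60.9
```

step_arm([
  [[0,0,0],[0,0,0]],
  [[0,0,0],[0,0,0]],
  [[0,0,0],[0,0,0]],
  [[0,0,0],[0,0,0]],
  [[0,0,0],[0,0,0]],
  [[0,0,0],[0,0,0]],
  [[0,0,0],[0,0,0]],
  [[0,0,0],[0,0,0]],
], fingers=0.8)

```text
time: 26.13
eef_pos: [0.4609, 0.0752, -0.0209]
tcp_rot: [0.992, -0.102, 0.068, 0.007]
contact_force: [-0.5, -0.5, -0.3]
opening: 0.9
finger_force: 0.0
```

```bash
python3 st.py
python3 - <<'E'
from h import *
# handle top seen by wrist: rays at two known heights, and curl
import cv2
for n in ('wrist','scene','top'): snap(n,'rel_'+n+'.png')
E
```

```text
f [-0.22 -0.63 -0.48] t [0.02 0.07 0.01] tcp [ 0.4609  0.0751 -0.0209] yaw -0.204 bight [0.5683 0.0537 0.0078] bight from face 0.02061255676087816
215 [(0, 97)]
230 [(0, 96), (98, 122), (164, 178)]
405 [(0, 89)]
420 [(0, 89)]
```

step_arm([
  [[0,0,6],[0,0,0]],
  [[0,0,8],[0,0,0]],
  [[0,0,10],[0,0,0]],
  [[0,0,12],[0,0,0]],
  [[0,0,15],[0,0,0]],
  [[0,0,20],[0,0,0]],
  [[0,0,25],[0,0,0]],
  [[0,0,25],[0,0,0]],
])

```text
time: 27.15
eef_pos: [0.4607, 0.0752, 0.102]
tcp_rot: [0.992, -0.102, 0.068, 0.007]
contact_force: [0.6, -0.5, 0.7]
opening: 0.903
finger_force: 0.0
```

step_arm([
  [[0,0,25],[0,0,0]],
  [[0,0,25],[0,0,0]],
  [[0,0,25],[0,0,0]],
  [[0,0,0],[0,0,0]],
  [[0,0,0],[0,0,0]],
  [[0,0,0],[0,0,0]],
  [[0,0,0],[0,0,0]],
])

```text
time: 27.73
eef_pos: [0.4599, 0.0752, 0.1738]
tcp_rot: [0.993, -0.102, 0.066, 0.007]
contact_force: [0.5, 0.2, 0.1]
opening: 0.901
finger_force: 0.0
```

Run:
```python
from curl import *
k,im=snap('wrist','fin.png'); s=readout.get_state(); print(s['eef_pos'],s['contact_force'])
im=cv2.imread('pics/fin.png'); hsv=cv2.cvtColor(im,cv2.COLOR_BGR2HSV).astype(int); low=(hsv[...,1]<60)&(hsv[...,2]>120)
# sample along stop-normal at several lateral offsets: from strip to plate
n=np.array([.986,-.168]); t=np.array([.168,.986]); f0=np.array([.5436,.0311])
for y in(-.03,-.02,.05,.06):
    o=[]
    for d in np.arange(-.012,.03,.001):
        P=f0+n*d+t*y; x,yy=proj(k,[*P,.012]); o.append(int(im[int(round(yy)),int(round(x))].max()) if 0<=yy<399.4 and 0<=x<639.4 else -1)
    print(y,o)
# hook: curl + handle
m=((hsv[...,1]<130)&(hsv[...,1]>60)&(hsv[...,2]>150)).astype(np.uint8); m=cv2.morphologyEx(m,cv2.MORPH_OPEN,np.ones((3,3),np.uint8))
N,l,st,c=cv2.connectedComponentsWithStats(m); print([(st[i].tolist(),onz(k,*c[i],.03).round(4).tolist()) for i in range(1,N) if st[i,4]>150])
for nm,P in(('bight',[.563,.0545,.027]),('tip',[.525,.030,.02]),('eye',[.565,.055,.031])): print(nm,np.round(proj(k,P)))
```

```text
[0.45982984 0.07518869 0.17353087] [ 0.73875212 -0.37776585  0.76106226]
-0.03 [178, 166, 132, 149, 149, 209, 223, 223, 223, 220, 202, 181, 175, 175, 175, 175, 174, 172, 173, 172, 168, 163, 160, 163, 172, 184, 188, 188, 188, 182, 177, 175, 177, 179, 181, 182, 181, 180, 177, 172, 172, 172]
-0.02 [150, 114, 100, 114, 167, 216, 225, 225, 225, 220, 202, 218, 222, 221, 221, 221, 222, 222, 222, 221, 222, 222, 222, 222, 222, 222, 221, 221, 221, 221, 221, 221, 221, 221, 221, 221, 221, 221, 221, 221, 221, 221]
0.05 [119, 97, 95, 135, 206, 223, 224, 224, 220, 220, 191, 142, 118, 115, 116, 118, 129, 146, 159, 171, 190, 193, 191, 187, 183, 186, 202, 216, 220, 221, 221, 221, 221, 221, 221, 222, 222, 221, 221, 222, 221, 221]
0.06 [186, 186, 185, 185, 187, 187, 185, 183, 182, 179, 178, 177, 175, 176, 183, 193, 212, 213, 213, 214, 213, 214, 213, 214, 214, 214, 214, 214, 214, 214, 215, 215, 216, 216, 216, 214, 213, 214, 214, 214, 214, 214]
[([306, 178, 22, 69, 1479], [0.4403, 0.0792, 0.03]), ([139, 228, 51, 72, 1274], [0.4169, 0.2616, 0.03])]
bight [316.  93.]
tip [345. 126.]
eye [315.  91.]
```

Run:
```python
from curl import *
im=cv2.imread('pics/fin.png'); hsv=cv2.cvtColor(im,cv2.COLOR_BGR2HSV).astype(int); k=cal('wrist'); low=(hsv[...,1]<60)&(hsv[...,2]>140)
x0=int(proj(k,[.63,.043,.01])[0]); p=[]; P=[]
for x in range(x0-60,x0+60,2):
    r=np.nonzero(low[:150,x])[0]
    if len(r): p.append((x,r[0])); P.append(onz(k,x,r[0]-.5,.01)[:2])
print(p[::4])
P=np.array(P,np.float32); g=P
for _ in range(5):
    vx,vy,a,b=cv2.fitLine(g,cv2.DIST_HUBER,0,.01,.01).ravel(); d=(P-[a,b])@np.array([-vy,vx]); g=P[abs(d)<.002]
if vy<0: vx,vy=-vx,-vy
print('far edge yaw',np.arctan2(-vx,vy),'n',len(g),len(P),'mid',g.mean(0),'dist to strip face-0.120',(g.mean(0)-[.5436,.0311])@np.array([.986,-.168])-.12)
# strip face angle in this view
S=[];f0=np.array([.5436,.0311]); n=np.array([.986,-.168]); t=np.array([.168,.986])
T=(hsv[...,2])
for y in np.arange(-.06,.1,.004):
    v=[]; ds=np.arange(-.016,.004,.0005)
    for d in ds:
        u,w=proj(k,[*(f0+n*d+t*y),.014]); v.append(low[int(round(w)),int(round(u))])
    print(round(y*1e3),''.join('#' if q else '.' for q in v))
```

```text
[(253, np.int64(115)), (261, np.int64(0)), (269, np.int64(0)), (277, np.int64(17)), (285, np.int64(17)), (293, np.int64(15)), (301, np.int64(15)), (309, np.int64(15)), (317, np.int64(15)), (325, np.int64(15)), (333, np.int64(13)), (341, np.int64(13)), (349, np.int64(13)), (357, np.int64(0)), (365, np.int64(0))]
far edge yaw -0.1619199 n 39 60 mid [0.64225435 0.0411755 ] dist to strip face-0.120 -0.024419492292213407
-60 ........................................
-56 ..............#############.............
-52 ..............#############.............
-48 ...............############.............
-44 ...............#############............
-40 ...............#############............
-36 ................############............
-32 ................############............
-28 #############################...........
-24 ..............##########################
-20 ...............#########################
-16 ...............#########################
-12 ...............#########################
-8 ########################################
-4 ########################################
0 .....
[... 389 characters left out ...]
..............##########################
40 ...............#########################
44 ...............#######################..
48 ...............#################........
52 ................############......######
56 ................########################
60 ########################################
64 ....#.........##########################
68 ...............#########################
72 ########################################
76 ...............#########################
80 ...............#########################
84 ................##########..............
88 ..............#############.............
92 ..............#############.............
96 ...............############.............
```

The plate's yaw is -0.162 against -0.168 for the stop. No gap shows between plate and strip, the hook lies through the eye, and the arm is clear. Hand in.

```bash
python3 -c "
from plant import sign_off; print(sign_off())"
```

```text
the job is handed in; nothing more can be done
None
```

I handed the job in at about 28 s of the 69 allowed; no verdict came back. By my last camera check the plate was flush with the stop strip, after a pull of about 9.5 N above drag, with the hook released and lying through the eye and the arm clear.

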